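Hold a lemon on the garnish board for the knife

ROBOT

A 6-joint arm with a two-finger parallel gripper is mounted at the origin on a cart in front of the work surface, level with it; the furniture and walls round the work are solid. World frame = base frame: x ahead of the robot, y to its left, z up, the work surface at z = 0. Lengths are in m, angles in degrees, forces in N, time in s.
With the tool pointing down it reaches from about 0.325 to 0.775 m from the base axis. Payload 5.5 kg.
Tool frame: the origin (TCP) lies on the centre line of the jaws, within the pads' length; the fingertips stand 17 mm ahead of it and the grasp point (between the pads) lies 2 mm behind it (bot.tip_reach is the distance from the TCP to the fingertips, in m); z points along the fingers, y is the line along which they close (so a half turn about z gives the same grasp; the last joint's range is limited). The gripper opens to 85 mm and grips with 20 to 120 N. Pads are 22 mm wide; open, the fingers measure 114 mm over their backs; the gripper's body (76 mm by 85 mm) begins 54 mm behind the grasp point. The pads swing forward as they close: fully open they stand 13 mm farther back than shut.
Start: joints at [-69.826, 5.22, 70.514, -0, 104.267, -3.249], TCP at [0.239, -0.551, 0.213] pointing down, gripper open.
Joint ranges: [-164.24, 164.24], [-49.07, 125.15], [9.68, 141.18], [-86.29, 266.29], [3.28, 154.24], [-151.56, 151.56]. Speed limits (degrees/s): [147.25, 147.25, 172.46, 180, 180, 180].

INTERFACE

Orientations are given as [roll, pitch, yaw] about the fixed x, y, z axes, in that order (R = Rz(yaw) Ry(pitch) Rx(roll)).
In Python, from rig import bot gives the robot as it stands.
- The arm moves only by the tool arm_command, never from a script. Its argument "commands" is a list of rows, each a list of 3 entries, a list of its own where there are three numbers: the shift along the tool's x, y, z in cm, then the turn, a rotation vector about the tool's x, y, z in rad, then the closure, from -1 (fully open) to 1 (shut). In form: [[[tx, ty, tz], [ax, ay, az], hand], ...]. A call has 1 to 12 rows; each row is the pose to reach, as a shift and turn from the pose commanded when the call began, along the tool's axes at that moment; what a row does not reach only later rows make up. A row lasts 1/8 s, in which the tool goes at most 62.5 mm and 10.7 degrees, less where a joint would pass 70% of its speed; a pose out of reach is approached as far as the arm can. A call with a gripper value outside its range is refused whole. The fingers move at their own pace and stop on an object; "squeeze" is the grip in N (left out, the last holds). Time passes only in rows, so rows that repeat a pose let the fingers close. It gives the time, the measured TCP pose, the force, the opening and the grip force at its end, in the units of the state.
- bot.state(): the state, without advancing time (a new reading comes with each control period).
- bot.read_camera(name): name is "scene" or "top" or "wrist"; returns a dict with "img" (384x512x3 uint8, red, green, blue), "fx", "fy", "cx", "cy" (pixels), "k1" (the pictures are not rectified: a ray, as slopes to the right and down, at radius r is drawn at 1 + k1 r^2 times it, then the intrinsics apply), "R" (3x3) and "t" (3): a world point X has camera coordinates R X + t; the wrist camera has in their place "tool_from_camera" (4x4, takes a point from camera to tool coordinates, whose origin is the TCP and whose axes are the flange's). Camera axes: x right, y down, z forward; pixel columns grow to the right and rows downward; lengths in m; the calibration is good to about 2 mm. A picture is of the moment at which its call begins: read the wrist's pose just before it. There is no depth.
- bot.finish_job(): hands the job in; it is judged then, once.
The state is a dict: "clock": time; "joint_positions": joint angles; "qvel": joint speeds; "tau": joint torques, N m; "tcp_pos": TCP position; "eef_rot": TCP orientation; "contact_force": force on the tool from outside, world axes, zero at the start; "ft_torque": the same for the moment, N m; "gripper_width": finger opening in m; "grip_force": force on a finger pad.
Only numpy, scipy, OpenCV 4.12 (cv2) and the standard library are available. Lean on these libraries where they do the work, as an engineer would, in place of code of your own. Each camera call takes 0.05 s, during which the arm holds its last target. There are 200 camera calls.

TASK

Set the garnish slicing board for straight wheels: turn the round white board by its black peg until it clicks in at the straight stop (red pointer at the red dot, fence square to the line between the two knife guides). Then lay the single lemon from the worktop (not one from the black tub) lengthwise along the fence with its end up to the grey stop block, and with the fingertips bear down on it and towards the fence in one slanting push, firmly but without crushing it, so that it sits tight against both fence and board. Finish while still holding it so, ready for the barkeeper's knife, and leave the cup, glasses and other things round about where they are.

Things in the scene. Friction and masses are not known exactly. Their poses are not given: they have to be found in the camera images.
- slicer_base: round dark steel slicer base, 244 mm across, top 16 mm high, fixed to the worktop. Origin on the worktop under the swivel axis; x = direction of the knife line (away from the robot), z up. Slotted steel knife guides stand at x = -124 and +124 mm, y = -36 mm, 12x28 mm, tops 78 mm high; an index plunger sits at y = +110 to +150 mm, 29 mm high. Red dot (straight) and three brass dots on the rim
- swivel (a joint): board angle in rad, positive counter-clockwise from above; 0 = straight stop (red pointer at red dot). A sprung detent clicks at -0.524, 0, 0.524 and 1.047 and pulls the board in from about 0.2 rad. It starts in one of the two positive clicks (settling in the first half second). Getting over a ridge takes about 4 N at the peg. Hard ends at -0.62 and 1.2
- board: round white plastic cutting board, 208 mm across and 14 mm thick, turning about its centre. Origin at the centre of its top face, 40 mm above the worktop; at joint 0 its axes are the base's. Fence, stop block and peg turn with it
- fence: upright steel fence, turning with the board; origin and axes as the board's. Its working face is the plane x = +30 mm, looking to -x (towards the robot when straight), from y = -16 to +76 mm, 45 mm high above the board; 8 mm thick. A foot with two thumb nuts lies behind it (x up to 61 mm)
- stop_block: grey stop block on the board beside the fence. Same origin and axes as the board. Its face is the plane y = +45 mm, looking to -y, from x = -23 to +29 mm, 40 mm high; a clamp with a black nut sits over the fence, its top 62 mm above the board
- peg_grip (a point): grip point of the black round turning peg that stands on the board: on its axis, 22 mm above the board. The peg is 16 to 19 mm thick and 40 mm high, 90 mm from the swivel axis, at azimuth -110 degrees in board axes. It is fixed to the board and follows it on the arc
- lemon: the loose yellow lemon, 83x58x58 mm, about 0.13 kg, hard and round; its x axis is its long axis (either end will do). The body origin lies on its skin and turns with it as it rolls: use lemon_center. It rolls easily about its long axis
- lemon_center (a point): the middle of the lemon, on its long axis, 29 mm above what it lies on
- espresso_cup: white espresso cup with a green leaf, 62x89x52 mm, origin under its centre; a bystander
- jigger: steel double cone bar measure, 42x42x80 mm, origin under its centre; a bystander
- tall_glass: clear tall glass, 69 mm across, 167 mm high, origin under its centre; a bystander
- tall_glass_2: second clear tall glass like the first; a bystander
- shot_glass: small clear shot glass, 47 mm across, 58 mm high, origin under its centre; a bystander
- honey_jar: jar of honey with a red lid, 65 mm across, 100 mm high, origin under its centre; a bystander
- corkscrew: folded black waiter's corkscrew, 31x112x11 mm, origin under its centre; a bystander

How it is judged:
By the outcome, as a careful person would: the job done as asked, in the order asked, and still so for the second after the job is handed in, while the arm keeps its last pose, push and grip.
It also fails if it takes over 72 s, if anything falls off the work surface, if the arm or the gripper's body presses on something with over 40 N, if the wrist force passes 120 N, or if a joint passes its speed limit or range.

## Working session

There is one attempt and no reset: what is moved stays moved. The work goes in short steps, Python scripts to look and compute and a tool call to move; the robot and the scene stay as the last step left them, time stands still between calls to the robot, and variables do not carry over. Pictures are saved under pics/ and viewed, at most 10 in all, crops included, and the job is handed in when it is done.

Besides the shell and the picture viewer there is one more tool, called after "Call:" by a JSON object that holds its "fn" and its "kwargs". arm_command: Moves the arm, as the interface text tells. Its arguments: {"type":"object","properties":{"commands":{"type":"array","items":{"type":"array"}},"squeeze":{"type":"number"}},"required":["commands"]}

```bash
mkdir -p pics; ls
cat > h.py <<'E'
import numpy as np, cv2
from scipy.spatial.transform import Rotation as Ro
from rig import bot
def cam(name):
    s=bot.state(); c=bot.read_camera(name); c=dict(c)
    if name=="wrist":
        T=np.eye(4); T[:3,:3]=Ro.from_euler('xyz',s['eef_rot'],degrees=True).as_matrix(); T[:3,3]=s['tcp_pos']
        W=T@np.array(c['tool_from_camera']); c['R']=W[:3,:3].T; c['t']=-W[:3,:3].T@W[:3,3]
    c['R']=np.array(c['R']); c['t']=np.array(c['t'])
    return c
def ray(c,u,v):
    K=np.array([[c['fx'],0,c['cx']],[0,c['fy'],c['cy']],[0,0,1.]])
    p=cv2.undistortPoints(np.array([[[u,v]]],float),K,np.array([c['k1'],0,0,0,0.]))[0,0]
    return -c['R'].T@c['t'], c['R'].T@np.array([p[0],p[1],1])
def onz(c,u,v,z):
    o,d=ray(c,u,v); return o+d*(z-o[2])/d[2]
def proj(c,X):
    X=np.atleast_2d(X); q=(c['R']@X.T).T+c['t']; a=q[:,:2]/q[:,2:]; r=(a**2).sum(1,keepdims=True)
    return a*(1+c['k1']*r)*[c['fx'],c['fy']]+[c['cx'],c['cy']]
def save(c,f): cv2.imwrite('pics/'+f,c['img'][:,:,::-1])
E
python3 - <<'E'
from h import *
np.set_printoptions(precision=4,suppress=True)
a=cam('scene');b=cam('top')
im=np.vstack
save(a,'scene0.png');save(b,'top0.png')
for c in(a,b): print(c['fx'],c['k1'],-c['R'].T@c['t'],c['R'][2])
print(bot.state())
E
```

```text
pics
472.6860921168449 -0.10977600993447575 [-0.1124  1.2988  0.923 ] [ 0.3736 -0.7732 -0.5125]
491.8457637848264 0.06547698930249661 [-0.0094 -0.0253  1.7619] [ 0.2888  0.0195 -0.9572]
{'clock': 0.1, 'joint_positions': array([-69.8235,   5.2603,  70.5737,   0.0017, 104.2671,  -3.2485]), 'qvel': array([ 0.0767, -0.0521, -0.2278,  0.0921,  0.0076,  0.0153]), 'tau': array([  0.0029, -46.0219, -41.9219,   0.    ,   0.0107,   0.0001]), 'tcp_pos': array([ 0.2384, -0.5503,  0.2116]), 'eef_rot': array([-179.8991,   -0.0074,   23.4254]), 'contact_force': array([-0.5887, -0.0635, -0.4771]), 'ft_torque': array([0.0043, 0.0144, 0.0006]), 'grip_force': 0.0, 'gripper_width': 0.08557203334216301}
```

View pics/scene0.png

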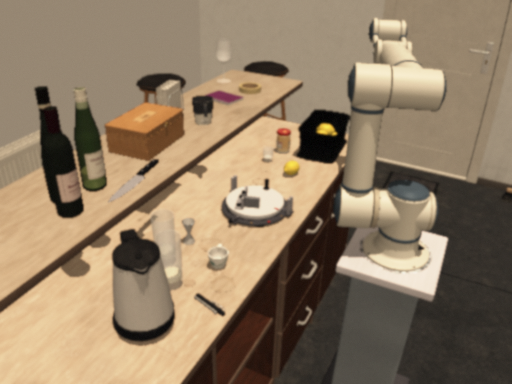

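View pics/top0.png

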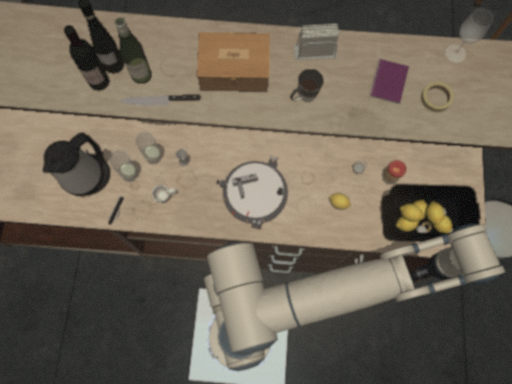

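The top view shows the board at about (255,191), the lemon at (341,201), the peg near (279,191), and the guides at (273,161) and (257,225). Next I zoom in and measure.

Run:
```python
from h import *
np.set_printoptions(precision=4,suppress=True)
b=cam('top');a=cam('scene')
h=cv2.cvtColor(b['img'],cv2.COLOR_RGB2HSV)
m=((h[...,0]>20)&(h[...,0]<32)&(h[...,1]>150)&(h[...,2]>120)).astype(np.uint8)
m[:, :320]=0; m[:,370:]=0
cs,_=cv2.findContours(m,0,1)
for c in cs:
    if cv2.contourArea(c)>20:
        M=cv2.moments(c); e=cv2.minAreaRect(c); print('lemon',e,M['m10']/M['m00'],M['m01']/M['m00'],cv2.fitEllipse(c)); print(onz(b,M['m10']/M['m00'],M['m01']/M['m00'],.029))
m=((h[...,1]<40)&(h[...,2]>150)).astype(np.uint8); m[:150]=0;m[235:]=0;m[:,:215]=0;m[:,295:]=0
cs,_=cv2.findContours(m,0,1)
c=max(cs,key=cv2.contourArea); hu=cv2.convexHull(c); e=cv2.fitEllipse(hu); print('board',e); print(onz(b,*e[0],.04))
P=np.array([onz(b,*p[0],.04)[:2] for p in hu]); (cx,r)=cv2.minEnclosingCircle((P*1000).astype(np.float32)); print('circle',cx,r)
A=cv2.resize(b['img'][140:240,205:305],(600,600),interpolation=cv2.INTER_CUBIC)
cv2.imwrite('pics/top_zoom.png',A[:,:,::-1])
A=cv2.resize(a['img'][160:240,205:305],(800,640)[:2],interpolation=cv2.INTER_CUBIC)[:600]
cv2.imwrite('pics/sc_zoom.png',A[:,:,::-1])
```

```text
board ((254.9285430908203, 189.9536895751953), (53.732120513916016, 55.96306610107422), 92.8143081665039)
[ 0.5121 -0.0076  0.04  ]
circle (513.636474609375, -7.1739091873168945) 103.27021789550781
```

View pics/top_zoom.png

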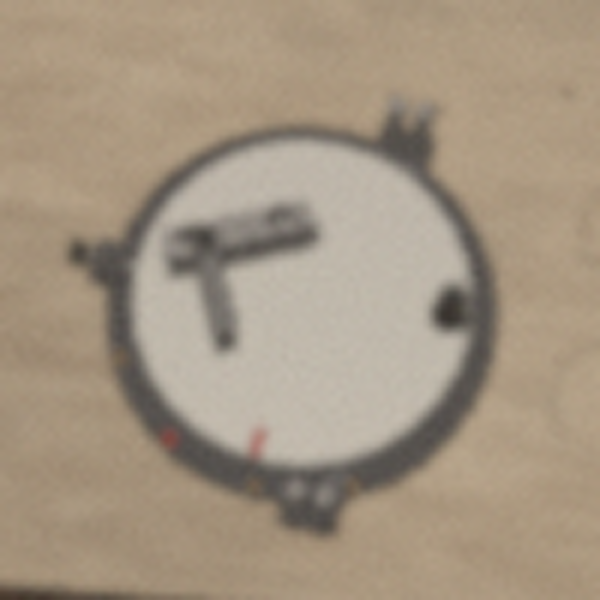

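The zoom shows the pointer at the brass dot next to the red one (joint about +0.524), the peg at about (452,310) in the zoom, the guides at (310,500) and (408,135), and the plunger at (100,260).

Run:
```python
from h import *
np.set_printoptions(precision=4,suppress=True)
b=cam('top');a=cam('scene')
z=lambda u,v:(205+(u+.5)/6-.5,140+(v+.5)/6-.5)
C=onz(b,254.93,189.95,.04)[:2]
d=lambda p:(np.degrees(np.arctan2(p[1]-C[1],p[0]-C[0])),np.hypot(*(p[:2]-C)))
for n,u,v,h in[('gnear top',310,492,.078),('gfar top',412,115,.078),('gnear foot',310,525,.016),('gfar foot',408,160,.016),('peg top',455,298,.08),('peg foot',445,325,.04),('pointer',257,445,.04),('red',170,438,.016),('br',255,487,.016),('br',350,487,.016),('br',121,355,.016),('plunger',77,252,.02)]:
    p=onz(b,*z(u,v),h); print(n,p,d(p))
for c,nm,x0,x1,y0,y1 in((b,'top',325,360,188,215),(a,'scene',278,303,155,180)):
    h=cv2.cvtColor(c['img'],cv2.COLOR_RGB2HSV)
    m=((h[...,1]>150)&(h[...,0]>15)&(h[...,0]<35)).astype(np.uint8)
    k=np.zeros_like(m);k[y0:y1,x0:x1]=1
    m=cv2.morphologyEx(m*k,cv2.MORPH_OPEN,np.ones((2,2),np.uint8))
    cs,_=cv2.findContours(m,0,1);g=max(cs,key=cv2.contourArea);M=cv2.moments(g)
    u,v=M['m10']/M['m00'],M['m01']/M['m00']
    print(nm,cv2.contourArea(g),u,v,cv2.fitEllipse(g),onz(c,u,v,.029))
    P=np.array([onz(c,*p,.029)[:2] for p in np.argwhere(m)[:,::-1]]); w,V=np.linalg.eigh(np.cov(P.T)); print(4*np.sqrt(w),V[:,1],np.degrees(np.arctan2(V[1,1],V[0,1])))
```

```text
gnear top [ 0.3855 -0.0221  0.078 ] (np.float64(-173.50199092085975), np.float64(0.12748644068017367))
gfar top [ 0.6248 -0.0649  0.078 ] (np.float64(-26.94361726032818), np.float64(0.12640156810116474))
gnear foot [ 0.3796 -0.0236  0.016 ] (np.float64(-173.13423252909294), np.float64(0.13344134627888368))
gfar foot [ 0.618 -0.066  0.016] (np.float64(-28.87517206438641), np.float64(0.12086325047424933))
peg top [ 0.5104 -0.0986  0.08  ] (np.float64(-91.07273239849381), np.float64(0.0909818135669949))
peg foot [ 0.5051 -0.0954  0.04  ] (np.float64(-94.55451643170248), np.float64(0.08806799865724678))
pointer [0.4205 0.012  0.04  ] (np.float64(167.87116181327323), np.float64(0.09374002802802714))
red [0.4263 0.0658 0.016 ] (np.float64(139.44917418234093), np.float64(0.11292365960469339))
br [0.4002 0.0115 0.016 ] (np.float64(170.27443980521176), np.float64(0.11351335876933777))
br [ 0.4052 -0.0459  0.016 ] (np.float64(-160.3306638918307), np.float64(0.113587841506766))
br [0.4761 0.1007 0.016 ] (np.float64(108.40222937100728), np.float64(0.11420299626341142))
plunger [0.5386 0.1341 0.02  ] (np.float64(79.41581359038632), np.float64(0.1442330144086204))Traceback (most recent call last):
  File "<stdin>", line 14, in <module>
ValueError: max() iterable argument is empty
```

View pics/sc_zoom.png

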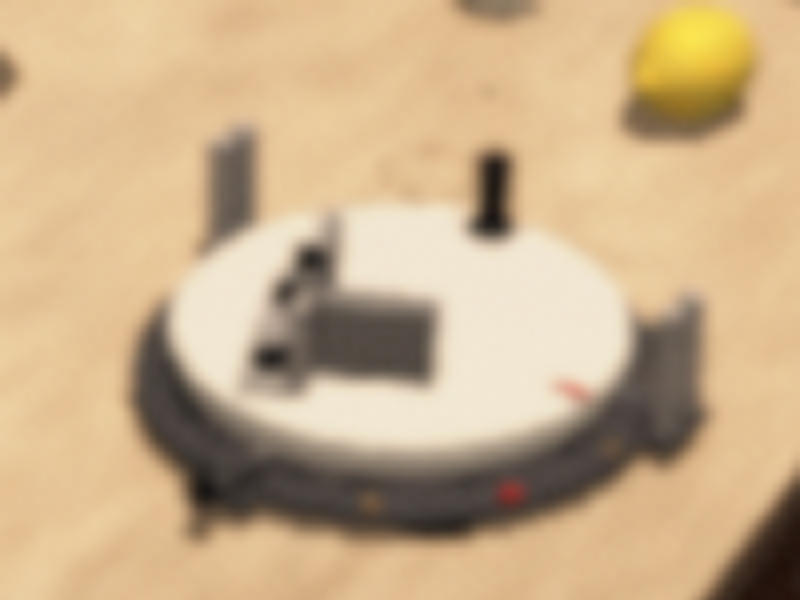

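The scene zoom agrees: the peg is upright and away from the fence, and the pointer is one click from the red dot. The base fits centre (0.512,-0.008) and yaw about -10.3°, checked three ways. Now the lemon.

```bash
cat >> h.py <<'E'
def lemon(c,x0,x1,y0,y1,z=.029):
    I=c['img'].astype(int); m=((I[...,0]-I[...,2]>90)&(I[...,1]-I[...,2]>65)).astype(np.uint8)
    k=np.zeros_like(m);k[y0:y1,x0:x1]=1;m*=k
    n,l,st,ce=cv2.connectedComponentsWithStats(m); i=1+np.argmax(st[1:,4]); u,v=ce[i]
    g=(l==i); P=np.array([onz(c,*p,z)[:2] for p in np.argwhere(g)[:,::-1]]); w,V=np.linalg.eigh(np.cov(P.T))
    print(st[i],u,v,onz(c,u,v,z),4*np.sqrt(w),np.degrees(np.arctan2(V[1,1],V[0,1])))
    return ray(c,u,v)
E
python3 - <<'E'
from h import *
np.set_printoptions(precision=4,suppress=True)
b=cam('top');a=cam('scene')
print(b['img'][201,341],b['img'][190,330],a['img'][168,291],a['img'][176,275])
r=[lemon(b,325,360,188,215),lemon(a,278,303,155,180)]
(o1,d1),(o2,d2)=r
s=np.linalg.lstsq(np.c_[d1,-d2],o2-o1,rcond=None)[0]; print(o1+s[0]*d1,o2+s[1]*d2)
E
```

```text
[192 176  88] [176 157 133] [232 192  66] [230 197 152]
[334 195  15  12 129] 340.5891472868217 200.46511627906978 [ 0.5023 -0.3225  0.029 ] [0.0397 0.0582] 72.65436648552226
[284 160  16  14 175] 291.2 166.46857142857144 [ 0.5045 -0.3238  0.029 ] [0.0642 0.1288] 105.74991361249087
[ 0.5021 -0.3224  0.0295] [ 0.5038 -0.322   0.03  ]
```

```bash
cat >> h.py <<'E'
def go(p,rpy):
    """shift (cm) and turn (rad) in tool axes from the measured pose"""
    s=bot.state(); R=Ro.from_euler('xyz',s['eef_rot'],degrees=True); q=Ro.from_euler('xyz',rpy,degrees=True)
    d=R.inv().apply(np.array(p)-s['tcp_pos'])*100; r=(R.inv()*q).as_rotvec()
    print('shift',d.round(2),'turn',r.round(3),'rows>=',max(np.linalg.norm(d)/6.25,np.degrees(np.linalg.norm(r))/10.7))
E
python3 -c "
from h import *
go([.512,-.098,.17],[180,0,90])"
```

```text
shift [ 43.09 -30.65   4.25] turn [-0.    -0.    -1.162] rows>= 8.487502124524292
```

Call:
{"fn": "arm_command", "kwargs": {"commands": [[[43.1, -30.6, 4.2], [0, 0, -1.16], -1], [[43.1, -30.6, 4.2], [0, 0, -1.16], -1], [[43.1, -30.6, 4.2], [0, 0, -1.16], -1], [[43.1, -30.6, 4.2], [0, 0, -1.16], -1], [[43.1, -30.6, 4.2], [0, 0, -1.16], -1], [[43.1, -30.6, 4.2], [0, 0, -1.16], -1], [[43.1, -30.6, 4.2], [0, 0, -1.16], -1], [[43.1, -30.6, 4.2], [0, 0, -1.16], -1], [[43.1, -30.6, 4.2], [0, 0, -1.16], -1], [[43.1, -30.6, 4.2], [0, 0, -1.16], -1], [[43.1, -30.6, 4.2], [0, 0, -1.16], -1], [[43.1, -30.6, 4.2], [0, 0, -1.16], -1]]}}

```text
clock: 1.9
tcp_pos: [0.512, -0.0996, 0.1709]
eef_rot: [180.0, 0.0, 89.8]
contact_force: [-0.2, 0.1, -0.3]
gripper_width: 0.0853
grip_force: 0.0
```

Run:
```python
from h import *
np.set_printoptions(precision=4,suppress=True)
w=cam('wrist'); save(w,'w1.png'); s=bot.state(); print(s['tcp_pos'],s['eef_rot'],s['joint_positions'])
C=np.array([.512,-.008]); az=np.radians(-90.3)
for h in(.08,.04): print(proj(w,[*(C+.09*np.array([np.cos(az),np.sin(az)])),h]))
g=w['img'].max(2); m=(g<45).astype(np.uint8)
n,l,st,ce=cv2.connectedComponentsWithStats(m)
for i in range(1,n):
    if st[i,4]>80: print(st[i],ce[i])
```

```text
[ 0.512  -0.0996  0.1709] [179.9752   0.0178  89.7832] [-14.7327  -7.1685  86.9832  -0.0112 100.1568 -14.5179]
[[252.2638 186.7652]]
[[252.5343 174.5257]]
[    0     0   512   384 52583] [165.9896 273.0907]
[204   0  41  12 272] [220.0037   3.7978]
[280   0  28  71 602] [293.485   34.3322]
[380   0  18  93 662] [390.0544  37.0861]
[311  27  19  23 286] [319.8916  37.8846]
[  73   62   91   97 2406] [117.6866  96.3217]
[ 211  111  201   88 3503] [321.1365 161.6848]
```

View pics/w1.png

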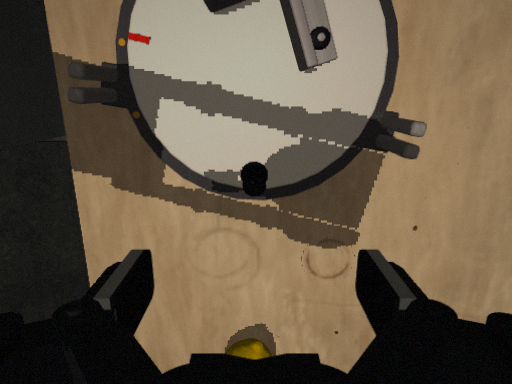

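The wrist view shows the peg at (254,180), within 1 mm of the prediction, and clear space for both fingers. I go down and close on it.

Call:
{"fn": "arm_command", "kwargs": {"commands": [[[0.15, 0.05, 5], [0, 0, 0], -1], [[0.15, 0.05, 8.5], [0, 0, 0], -1], [[0.15, 0.05, 10.7], [0, 0, 0], -1], [[0.15, 0.05, 10.7], [0, 0, 0], 0.5], [[0.15, 0.05, 10.7], [0, 0, 0], 1], [[0.15, 0.05, 10.7], [0, 0, 0], 1], [[0.15, 0.05, 10.7], [0, 0, 0], 1], [[0.15, 0.05, 10.7], [0, 0, 0], 1], [[0.15, 0.05, 10.7], [0, 0, 0], 1]], "squeeze": 25}}

```text
clock: 3.08
tcp_pos: [0.5129, -0.0969, 0.0637]
eef_rot: [180.0, -0.0, 89.9]
contact_force: [-0.3, -0.8, -0.4]
gripper_width: -0.0004
grip_force: 0.0
```

Run:
```python
from h import *
s=bot.state(); print(s['tcp_pos'],s['eef_rot'],s['contact_force'],s['gripper_width'],s['grip_force'])
C=np.array([.512,-.008]); p=s['tcp_pos']; d=p[:2]-C; print(np.hypot(*d),np.degrees(np.arctan2(d[1],d[0])))
R=Ro.from_euler('xyz',s['eef_rot'],degrees=True)
a0=np.arctan2(d[1],d[0])
for k in range(1,7):
    a=a0-np.radians(30)*k/6; q=np.array([*(C+np.hypot(*d)*np.array([np.cos(a),np.sin(a)])),p[2]])
    print((R.inv().apply(q-p)*100).round(2), round(np.radians(5*k),3))
```

```text
[ 0.51292218 -0.09691876  0.06372635] [ 1.79990308e+02 -1.68327479e-04  8.98904624e+01] [-0.33008833 -0.77554745 -0.43980604] -0.0003522581243487559 0.0
0.0889235368736533 -89.40580611826906
[ 0.02 -0.78 -0.  ] 0.087
[ 0.12 -1.55 -0.  ] 0.175
[ 0.27 -2.31 -0.  ] 0.262
[ 0.5  -3.05 -0.  ] 0.349
[ 0.79 -3.77 -0.  ] 0.436
[ 1.14 -4.46 -0.  ] 0.524
```

Run:
```python
from h import *
w=cam('wrist'); b=cam('top'); save(w,'w2.png')
A=cv2.resize(b['img'][140:240,205:305],(400,400),interpolation=cv2.INTER_CUBIC)
W=np.zeros((400,912+0,3),np.uint8)
A=np.hstack([cv2.resize(w['img'],(400,300)),cv2.resize(A,(300,300))]); cv2.imwrite('pics/c2.png',A[:,:,::-1])
print(proj(w,[.5129,-.0969,.047]))
```

```text
[[252.31478865 225.0830546 ]]
```

View pics/c2.png

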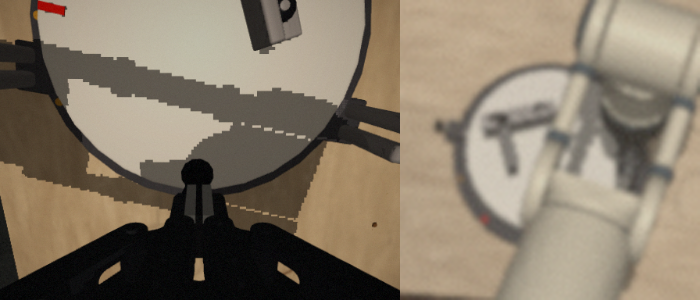

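Run:
```python
from h import *
np.set_printoptions(precision=4,suppress=True)
w=cam('wrist'); print(np.array(w['tool_from_camera']), bot.tip_reach)
g=w['img'].max(2)
s=512/400
for h in (.08,.04): print(h,proj(w,[.5115,-.098,h]),onz(w,197*s,172*s,h), proj(w,[.5115,-.088,h]))
A=w['img'][180:290,200:310]; cv2.imwrite('pics/c3.png',cv2.resize(cv2.convertScaleAbs(A[:,:,::-1],alpha=3,beta=10),(550,550),interpolation=cv2.INTER_CUBIC))
w1=cv2.imread('pics/w1.png')[150:210,225:285]; m=(w1.max(2)<40); ys,xs=np.nonzero(m); print(xs.min()+225,xs.max()+225,ys.min()+150,ys.max()+150)
```

```text
[[ 0.0006 -0.9594 -0.282   0.0717]
 [ 1.      0.0006 -0.0002  0.0011]
 [ 0.0004 -0.282   0.9594 -0.1618]
 [ 0.      0.      0.      1.    ]] 0.017
0.08 [[249.0273 253.9813]] [ 0.513  -0.0812  0.08  ] [[248.9047 234.094 ]]
0.04 [[250.0896 222.4348]] [ 0.5127 -0.0966  0.04  ] [[250.0054 206.0147]]
225 284 162 198
```

View pics/c3.png

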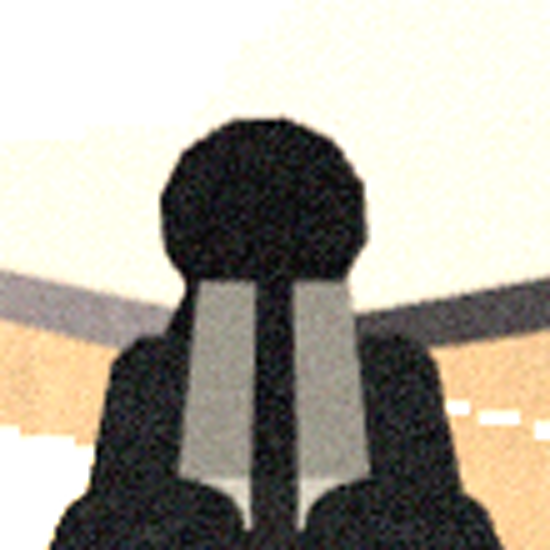

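Run:
```python
from h import *
np.set_printoptions(precision=1,suppress=True)
w=cam('wrist'); s=bot.state(); print(w['fx'],w['fy'],w['cx'],w['cy'],w['k1'])
T=np.array(w['tool_from_camera']); Ti=np.linalg.inv(T)
def tp(x,y,z):
    q=Ti@[x,y,z,1]; return (q[:2]/q[2]*[w['fx'],w['fy']]+[w['cx'],w['cy']])
print('open tips')
for x in(-.011,0,.011): print(x,tp(x,-.0425,.004),tp(x,.0425,.004),tp(x,.0425,.017))
print('shut tips')
for x in(-.011,0,.011): print(x,tp(x,0,.017),tp(x,0,-.0), tp(x,0,-.02))
```

```text
343.49891594556334 343.49891594556334 254.35725830652683 192.02430703226742 0.020582181551199074
open tips
-0.011 [172.2 253.3] [332.3 253.5] [327.3 243.1]
0 [170.8 234.2] [333.7 234.3] [328.5 225. ]
0.011 [169.3 214.3] [335.1 214.5] [329.7 206.3]
shut tips
-0.011 [252.4 243. ] [252.2 256.9] [251.9 276.9]
0 [252.4 224.9] [252.2 237.4] [251.9 255.3]
0.011 [252.3 206.2] [252.1 217.1] [251.8 232.9]
```

The fingers closed to zero with no grip force, and they appear above the peg rather than around it. In the image the fingertips sit well behind where the stated tip reach puts them. I touch down gently on the peg top (z=0.080) to measure the real reach.

Call:
{"fn": "arm_command", "kwargs": {"commands": [[[0, 0, 0.2], [0, 0, 0], 1], [[0, 0, 0.4], [0, 0, 0], 1], [[0, 0, 0.6], [0, 0, 0], 1]]}}

```text
clock: 3.65
tcp_pos: [0.514, -0.097, 0.0611]
eef_rot: [179.8, 0.0, 89.9]
contact_force: [-4.6, 3.3, 20.8]
gripper_width: 0.0
grip_force: 10.4
```

Call:
{"fn": "arm_command", "kwargs": {"commands": [[[0, 0, 0.2], [0, 0, 0], 1], [[0, 0, 0.4], [0, 0, 0], 1]]}}

```text
clock: 3.9
tcp_pos: [0.5162, -0.0971, 0.061]
eef_rot: [179.4, 0.1, 89.9]
contact_force: [-6.4, 3.0, 34.7]
gripper_width: -0.0002
grip_force: 17.1
```

Call:
{"fn": "arm_command", "kwargs": {"commands": [[[0, 0, -2], [0, 0, 0], 1], [[0, 0, -2], [0, 0, 0], 1], [[5, 0, -2], [0, 0, 0], 1], [[5, 0, -1], [0, 0, 0], 1], [[5, 0, -0.4], [0, 0, 0], 1], [[5, 0, 0], [0, 0, 0], 1], [[5, 0, 0.2], [0, 0, 0], 1], [[5, 0, 0.4], [0, 0, 0], 1]]}}

```text
clock: 4.9
tcp_pos: [0.5131, -0.0474, 0.0496]
eef_rot: [180.0, 0.0, 89.8]
contact_force: [-0.8, -0.0, 0.0]
gripper_width: 0.0002
grip_force: 0.0
```

At TCP z=0.0496 nothing touches, so the stated tip reach cannot be right. I keep lowering onto the board to find the true value.

Call:
{"fn": "arm_command", "kwargs": {"commands": [[[0, 0, 1], [0, 0, 0], 1], [[0, 0, 1.8], [0, 0, 0], 1], [[0, 0, 2.1], [0, 0, 0], 1], [[0, 0, 2.3], [0, 0, 0], 1]]}}

```text
clock: 5.4
tcp_pos: [0.5129, -0.0469, 0.0263]
eef_rot: [-180.0, -0.0, 89.9]
contact_force: [-0.2, -1.0, 0.2]
gripper_width: -0.0002
grip_force: 0.0
```

Call:
{"fn": "arm_command", "kwargs": {"commands": [[[0, 0, 0.2], [0, 0, 0], 1], [[0, 0, 0.4], [0, 0, 0], 1], [[0, 0, 0.6], [0, 0, 0], 1]]}}

```text
clock: 5.78
tcp_pos: [0.5132, -0.047, 0.0213]
eef_rot: [180.0, 0.0, 89.9]
contact_force: [-3.8, 1.2, 10.5]
gripper_width: 0.0002
grip_force: 5.6
```

The board contact at TCP z=0.0213 puts the real tips 18.7 mm behind the reported TCP, which is 36 mm less than stated, so the grasp point is about 38 mm behind it. I redo the peg grasp with this.

Call:
{"fn": "arm_command", "kwargs": {"commands": [[[0, 0, -5], [0, 0, 0], 1], [[-5.1, -0.1, -8], [0, 0, 0], -1], [[-5.1, -0.1, -8], [0, 0, 0], -1], [[-5.1, -0.1, -8], [0, 0, 0], -1], [[-5.1, -0.1, -8], [0, 0, 0], -1], [[-5.1, -0.1, -4], [0, 0, 0], -1], [[-5.1, -0.1, -0.7], [0, 0, 0], -1], [[-5.1, -0.1, -0.7], [0, 0, 0], 1], [[-5.1, -0.1, -0.7], [0, 0, 0], 1], [[-5.1, -0.1, -0.7], [0, 0, 0], 1], [[-5.1, -0.1, -0.7], [0, 0, 0], 1], [[-5.1, -0.1, -0.7], [0, 0, 0], 1]], "squeeze": 30}}

```text
clock: 7.28
tcp_pos: [0.5135, -0.0982, 0.0296]
eef_rot: [179.8, 0.0, 89.9]
contact_force: [3.7, -0.0, 4.1]
gripper_width: 0.0162
grip_force: 29.2
```

Run:
```python
from h import *
s=bot.state(); print(s['tcp_pos'],s['eef_rot'],s['contact_force'],s['gripper_width'],s['grip_force'])
C=np.array([.512,-.008]); p=s['tcp_pos']; d=p[:2]-C; print(np.hypot(*d),np.degrees(np.arctan2(d[1],d[0])))
R=Ro.from_euler('xyz',s['eef_rot'],degrees=True)
a0=np.arctan2(d[1],d[0])
for k in range(1,9):
    a=a0-np.radians(4)*k; q=np.array([*(C+.09*np.array([np.cos(a),np.sin(a)])),p[2]])
    print((R.inv().apply(q-p)*100).round(2), round(np.radians(4*k),3))
```

```text
[ 0.51347382 -0.09821228  0.02955159] [1.79752517e+02 4.11134934e-02 8.98834274e+01] [ 3.73570568 -0.01770326  4.07772151] 0.016151897384132564 29.2372202025173
0.09022431541343261 -89.06402883523643
[ 0.03 -0.63 -0.  ] 0.07
[ 0.09 -1.25 -0.01] 0.14
[ 0.18 -1.87 -0.01] 0.209
[ 0.33 -2.49 -0.01] 0.279
[ 0.51 -3.09 -0.01] 0.349
[ 0.73 -3.67 -0.02] 0.419
[ 1.   -4.24 -0.02] 0.489
[ 1.3  -4.79 -0.02] 0.559
```

Call:
{"fn": "arm_command", "kwargs": {"commands": [[[0.03, -0.63, 0], [0, 0, 0.07], 1], [[0.09, -1.25, 0], [0, 0, 0.14], 1], [[0.18, -1.87, 0], [0, 0, 0.209], 1], [[0.33, -2.49, 0], [0, 0, 0.279], 1], [[0.51, -3.09, 0], [0, 0, 0.349], 1], [[0.73, -3.67, 0], [0, 0, 0.419], 1], [[1.0, -4.24, 0], [0, 0, 0.489], 1], [[1.14, -4.52, 0], [0, 0, 0.524], 1], [[1.14, -4.52, 0], [0, 0, 0.524], 1], [[1.14, -4.52, 0], [0, 0, 0.524], 1]]}}

```text
clock: 8.52
tcp_pos: [0.4689, -0.0858, 0.0296]
eef_rot: [179.7, -0.2, 59.9]
contact_force: [5.5, 4.0, 3.7]
gripper_width: 0.0159
grip_force: 29.6
```

Run:
```python
from h import *
s=bot.state(); print(s['tcp_pos'],s['eef_rot'],s['contact_force'],s['gripper_width'],s['grip_force'])
C=np.array([.512,-.008]); p=s['tcp_pos']; d=p[:2]-C; print(np.hypot(*d),np.degrees(np.arctan2(d[1],d[0])))
```

```text
[ 0.46890838 -0.08577797  0.0295578 ] [179.73465192  -0.21637881  59.89692907] [5.49202572 4.03178979 3.69757113] 0.01592897249622615 29.559520134690587
0.08891738203986636 -118.98793014836026
```

Peg gripped and turned by 30°. I release it, lift, and move over towards the lemon.

Call:
{"fn": "arm_command", "kwargs": {"commands": [[[1.14, -4.52, 0], [0, 0, 0], -1], [[0, 0, 0], [0, 0, 0], -1], [[0, 0, -3], [0, 0, 0], -1], [[0, 0, -9], [0, 0, 0], -1]]}}

```text
clock: 9.02
tcp_pos: [0.4643, -0.0862, 0.1149]
eef_rot: [-179.5, 0.1, 59.8]
contact_force: [2.6, -0.5, 1.4]
gripper_width: 0.0845
grip_force: 0.0
```

That first row wrongly repeated an earlier shift, which may have pushed the board. I move off towards the lemon and check the pointer.

```bash
python3 -c "
from h import *
go([.503,-.322,.11],[180,0,80])"
```

```text
shift [-18.44  15.2    0.42] turn [-0.009  0.001 -0.352] rows>= 3.82384361965807
```

Call:
{"fn": "arm_command", "kwargs": {"commands": [[[0, 0, -2], [0, 0, 0], -1], [[-18.4, 15.2, 0.4], [0, 0, -0.35], -1], [[-18.4, 15.2, 0.4], [0, 0, -0.35], -1], [[-18.4, 15.2, 0.4], [0, 0, -0.35], -1], [[-18.4, 15.2, 0.4], [0, 0, -0.35], -1], [[-18.4, 15.2, 0.4], [0, 0, -0.35], -1], [[-18.4, 15.2, 0.4], [0, 0, -0.35], -1]]}}

```text
clock: 9.9
tcp_pos: [0.5053, -0.3215, 0.1128]
eef_rot: [-179.9, -0.1, 79.9]
contact_force: [-0.1, -0.2, 0.4]
gripper_width: 0.0858
grip_force: 0.0
```

```bash
cat > ptr.py <<'E'
from h import *
np.set_printoptions(precision=4,suppress=True)
C=np.array([.512,-.008])
def ptr(c):
    I=c['img'].astype(int); m=((I[...,0]-np.maximum(I[...,1],I[...,2])>45)).astype(np.uint8)
    n,l,st,ce=cv2.connectedComponentsWithStats(m)
    for i in range(1,n):
        if st[i,4]<2: continue
        for z in(.04,.016):
            p=onz(c,*ce[i],z); d=p[:2]-C; r=np.hypot(*d)
            if r<.13: print('red',st[i,4],ce[i],'z',z,'r',r,'az',np.degrees(np.arctan2(d[1],d[0])))
E
python3 - <<'E'
from ptr import *
for n in('top','scene'): print(n); ptr(cam(n))
w=cam('wrist'); s=bot.state(); print(s['tcp_pos'],s['eef_rot'])
lemon(w,100,420,0,384)
b=cam('top')
A=cv2.resize(b['img'][150:230,205:305],(500,400),interpolation=cv2.INTER_CUBIC)
A=np.hstack([A,cv2.resize(w['img'],(300,225)) if 0 else np.vstack([cv2.resize(w['img'],(300,225)),np.zeros((175,300,3),np.uint8)])])
cv2.imwrite('pics/c4.png',A[:,:,::-1])
E
```

```text
top
red 3 [232.6667 212.6667] z 0.04 r 0.11772556140164936 az 141.43832105342395
red 3 [232.6667 212.6667] z 0.016 r 0.11393217149644004 az 139.06492157909534
scene
red 3 [265.6667 212.3333] z 0.04 r 0.09391702412531767 az 137.93103884990114
red 3 [265.6667 212.3333] z 0.016 r 0.0619165912324728 az 151.947351774205
red 8 [268.5 221. ] z 0.016 r 0.11372142651207766 az 139.5289409589797
[ 0.506  -0.3207  0.1143] [179.9563   0.0061  80.0059]
[ 212  136   62   61 2328] 244.286941580756 166.2594501718213 [ 0.503  -0.3009  0.029 ] [0.0362 0.0485] -144.8729060995721
```

View pics/c4.png

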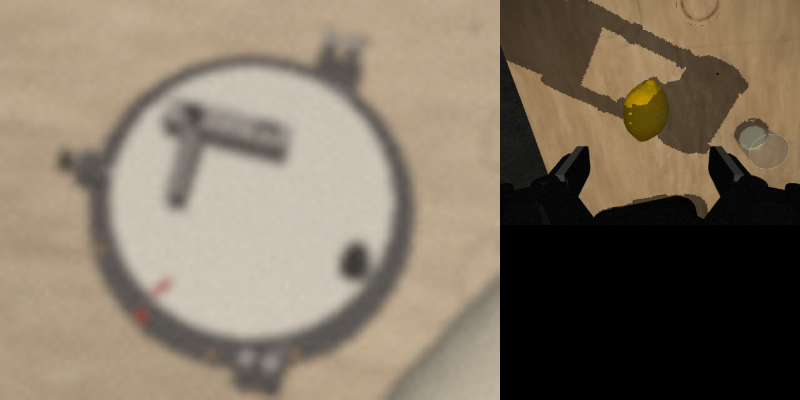

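The top view shows the red pointer, at about (163,286) in the crop, right at the red dot (142,316), so the board is at the straight stop. The wrist view shows the lemon near (247,188), half in shadow, so I segment it by hue.

```bash
cat >> h.py <<'E'
def lem(c,z,x0=0,x1=512,y0=0,y1=384,smin=190):
    h=cv2.cvtColor(c['img'],cv2.COLOR_RGB2HSV); m=((h[...,1]>smin)&(h[...,0]>17)&(h[...,0]<34)&(h[...,2]>60)).astype(np.uint8)
    k=np.zeros_like(m);k[y0:y1,x0:x1]=1;m=cv2.morphologyEx(m*k,cv2.MORPH_CLOSE,np.ones((7,7),np.uint8))
    cs,_=cv2.findContours(m,0,1); g=cv2.convexHull(max(cs,key=cv2.contourArea))
    P=np.array([onz(c,*p[0],z)[:2]*1000 for p in g],np.float32); 
    e=cv2.fitEllipse(g); print('px',cv2.boundingRect(g),np.round(e[0],1),np.round(e[1],1),round(e[2],1))
    (X,Y),(w,hh),a=cv2.minAreaRect(P); 
    if w<hh: w,hh,a=hh,w,a-90
    E=cv2.fitEllipse(P)
    print('rect',X,Y,w,hh,a%180,'ell',np.round(E[0],1),np.round(E[1],1),(E[2]+90)%180)
    return onz(c,*e[0],z)
E
python3 - <<'E'
from h import *
w=cam('wrist')
h=cv2.cvtColor(w['img'],cv2.COLOR_RGB2HSV); print(h[188,247],h[160,245],h[188,190],h[120,300],h[215,245],h[188,280])
for s in(150,190,220): print(lem(w,.029,150,350,100,260,s))
E
```

```text
[ 23 255 101] [ 23 255 169] [ 16 113  77] [ 17  98 166] [ 23 241  92] [ 26 245  77]
px (210, 135, 79, 107) [248.3 188.6] [ 77.2 103.9] 10.0
rect 502.51568603515625 -320.280517578125 67.81300354003906 67.21287536621094 113.06331634521484 ell [ 502.6 -320. ] [57.8 80.8] 70.63548278808594
[ 0.50303116 -0.31831722  0.029     ]
px (210, 135, 78, 106) [248.3 188.4] [ 75.9 103.6] 10.0
rect 502.4562072753906 -320.1876220703125 67.18877410888672 66.46978759765625 113.04912185668945 ell [ 502.7 -319.9] [56.9 80.5] 70.71141052246094
[ 0.5031001  -0.31821837  0.029     ]
px (210, 136, 78, 105) [248.  188.4] [ 75.6 102.8] 10.7
rect 502.4966735839844 -320.2827453613281 66.98197174072266 66.46978759765625 113.04912185668945 ell [ 502.4 -319.9] [56.6 79.9] 70.03822326660156
[ 0.50287473 -0.31818091  0.029     ]
```

```bash
python3 -c "
from h import *
b=cam('top')
print(onz(b,358,167.5,.03),onz(b,397,169,.1)); w=cam('wrist'); print(onz(w,427,239,.029)); go([.503,-.3205,.06],[180,0,70.4]); go([.503,-.3205,-.006],[180,0,70.4])"
```

```text
[ 0.63504083 -0.3826691   0.03      ] [ 0.61496387 -0.50586278  0.1       ]
[ 0.63266526 -0.38275408  0.029     ]
shift [ 0.01 -0.31  5.43] turn [0.001 0.    0.167] rows>= 0.8958295510756885
shift [ 0.02 -0.32 12.03] turn [0.001 0.    0.167] rows>= 1.9248193455439897
```

Call:
{"fn": "arm_command", "kwargs": {"commands": [[[0, -0.3, 5], [0, 0, 0.167], -1], [[0, -0.3, 9], [0, 0, 0.167], -1], [[0, -0.3, 12], [0, 0, 0.167], -1], [[0, -0.3, 12], [0, 0, 0.167], -1], [[0, -0.3, 12], [0, 0, 0.167], 1], [[0, -0.3, 12], [0, 0, 0.167], 1], [[0, -0.3, 12], [0, 0, 0.167], 1], [[0, -0.3, 12], [0, 0, 0.167], 1], [[0, -0.3, 12], [0, 0, 0.167], 1]], "squeeze": 25}}

```text
clock: 11.38
tcp_pos: [0.5042, -0.3223, -0.0034]
eef_rot: [179.7, 0.1, 70.3]
contact_force: [-1.1, 1.2, 7.4]
gripper_width: 0.0553
grip_force: 26.9
```

Call:
{"fn": "arm_command", "kwargs": {"commands": [[[0, 0, -4], [0, 0, 0], 1], [[0, 0, -10], [0, 0, 0], 1], [[0, 0, -11.5], [0, 0, 0], 1]]}}

```text
clock: 11.75
tcp_pos: [0.5048, -0.3229, 0.115]
eef_rot: [179.5, 0.2, 70.3]
contact_force: [0.8, -0.4, -1.0]
gripper_width: 0.0557
grip_force: 27.2
```

```bash
cat >> h.py <<'E'
C=np.array([.512,-.008]); YB=np.radians(-10.3)
Rb=np.array([[np.cos(YB),-np.sin(YB)],[np.sin(YB),np.cos(YB)]])
def bw(x,y,z): return [*(C+Rb@[x,y]),.04+z]
def wb(p): return [*(Rb.T@(np.array(p[:2])-C)*1000).round(1), round((p[2]-.04)*1000,1)]
E
python3 -c "
from h import *
s=bot.state(); print(s['tcp_pos'],s['gripper_width'],s['contact_force'])
go(bw(-.018,-.009,.07),[180,0,79.7]); go(bw(-.018,-.009,.005),[180,0,79.7])"
```

```text
[ 0.5048359  -0.32285199  0.11501582] 0.055665971982089134 [ 0.78272164 -0.35950281 -1.0303446 ]
shift [ 28.71 -11.55   0.32] turn [ 0.009  0.003 -0.163] rows>= 4.9519187988880935
shift [ 28.73 -11.61   6.82] turn [ 0.009  0.003 -0.163] rows>= 5.07641865766011
```

Call:
{"fn": "arm_command", "kwargs": {"commands": [[[28.7, -11.6, 0.3], [0.009, 0, -0.163], 1], [[28.7, -11.6, 0.3], [0.009, 0, -0.163], 1], [[28.7, -11.6, 0.3], [0.009, 0, -0.163], 1], [[28.7, -11.6, 0.3], [0.009, 0, -0.163], 1], [[28.7, -11.6, 0.3], [0.009, 0, -0.163], 1], [[28.7, -11.6, 0.3], [0.009, 0, -0.163], 1], [[28.7, -11.6, 0.3], [0.009, 0, -0.163], 1], [[28.7, -11.6, 0.3], [0.009, 0, -0.163], 1]]}}

```text
clock: 12.75
tcp_pos: [0.4901, -0.0133, 0.1053]
eef_rot: [-179.5, -0.0, 79.6]
contact_force: [-0.3, -0.2, -0.4]
gripper_width: 0.0553
grip_force: 27.3
```

Run:
```python
from h import *
s=bot.state(); print(s['tcp_pos'],s['eef_rot'],s['gripper_width'],wb(s['tcp_pos']))
w=cam('wrist'); A=[w['img']]
for p in [(30/1e3,-16e-3,45e-3),(30e-3,45e-3,0),(-23e-3,45e-3,40e-3),(29e-3,45e-3,40e-3),(-.124,-.036,.038),(.124,-.036,.038)]:
    q=proj(w,bw(*p))[0]; print(p,q.round(1)); cv2.circle(A[0],(int(q[0]),int(q[1])),3,(255,0,255),1)
for z in(.029+.04+.07,): print(lem(w,s['tcp_pos'][2]+.0324,100,420,50,384))
b=cam('top'); B=cv2.resize(b['img'][150:230,215:295],(384,384),interpolation=cv2.INTER_CUBIC)
A=np.hstack([A[0],B])[:, :]; A=cv2.resize(A,(800,int(384*800/896))); cv2.imwrite('pics/c5.png',A[:,:,::-1])
```

```text
[ 0.49007067 -0.01332153  0.10534357] [-1.79467418e+02 -1.92662246e-02  7.95841999e+01] 0.0553072246376615 [np.float64(-20.6), np.float64(-9.2), np.float64(65.3)]
(0.03, -0.016, 0.045) [341.5 234.5]
(0.03, 0.045, 0) [331.8 119.4]
(-0.023, 0.045, 0.04) [248.2 125.4]
(0.029, 0.045, 0.04) [345.4 125.3]
(-0.124, -0.036, 0.038) [ 83.2 259.8]
(0.124, -0.036, 0.038) [494.5 261.5]
px (184, 169, 142, 188) [254.  264.7] [140.3 183.5] 2.9
rect 491.1946716308594 -13.75469970703125 85.52854919433594 59.67073440551758 88.53892517089844 ell [490.9 -14.8] [59.  85.3] 77.18110656738281
[ 0.4916889  -0.01142096  0.13774357]
```

View pics/c5.png

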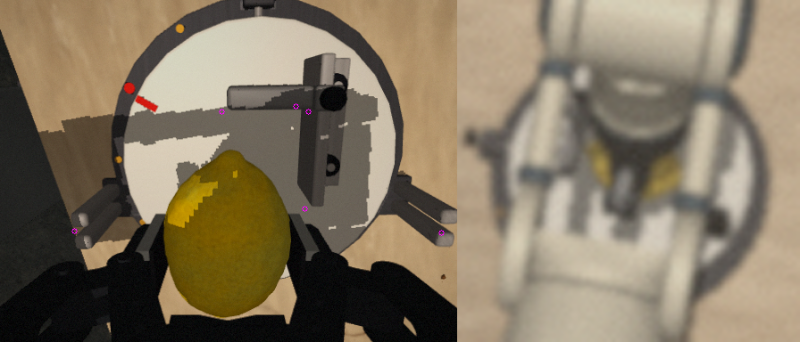

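The view shows the lemon held square, pointing at the stop block, with pointer and dot aligned. The projected fence and block corners agree within about 3 mm. I lower it and creep towards the block.

Call:
{"fn": "arm_command", "kwargs": {"commands": [[[0, 0, 3], [0, 0, 0], 1], [[0, 0.2, 5], [0, 0, 0], 1], [[0, 0.3, 6], [0, 0, 0], 1], [[0, 0.3, 6.5], [0, 0, 0], 1], [[0.5, 0.3, 6.5], [0, 0, 0], 1]]}}

```text
clock: 13.48
tcp_pos: [0.4935, -0.0078, 0.0409]
eef_rot: [-179.5, -0.0, 79.6]
contact_force: [0.4, 0.1, -1.6]
gripper_width: 0.0554
grip_force: 27.2
```

Call:
{"fn": "arm_command", "kwargs": {"commands": [[[0.2, 0, 0.1], [0, 0, 0], 1], [[0.4, 0, 0.1], [0, 0, 0], 1]]}}

```text
clock: 13.72
tcp_pos: [0.4944, -0.0034, 0.0401]
eef_rot: [-179.5, -0.0, 79.7]
contact_force: [-0.3, -0.5, -1.2]
gripper_width: 0.0547
grip_force: 27.2
```

Call:
{"fn": "arm_command", "kwargs": {"commands": [[[0.1, 0, 0], [0, 0, 0], 1], [[0.2, 0, 0], [0, 0, 0], 1]]}}

```text
clock: 13.98
tcp_pos: [0.4945, -0.0019, 0.0397]
eef_rot: [-179.5, 0.0, 79.7]
contact_force: [-1.0, -2.8, -0.3]
gripper_width: 0.0551
grip_force: 27.3
```

Call:
{"fn": "arm_command", "kwargs": {"commands": [[[0.1, 0, 0], [0, 0, 0], 1], [[0.2, 0, 0], [0, 0, 0], 1]]}}

```text
clock: 14.22
tcp_pos: [0.4945, -0.0016, 0.0396]
eef_rot: [-179.5, 0.2, 79.6]
contact_force: [-1.1, -10.0, 0.2]
gripper_width: 0.0552
grip_force: 27.4
```

Call:
{"fn": "arm_command", "kwargs": {"commands": [[[0.1, 0, 0], [0, 0, 0], 1], [[0.2, 0, 0], [0, 0, 0], 1]]}}

```text
clock: 14.48
tcp_pos: [0.4945, -0.0014, 0.0395]
eef_rot: [-179.5, 0.4, 79.6]
contact_force: [-3.9, -15.7, -0.0]
gripper_width: 0.0551
grip_force: 27.6
```

Call:
{"fn": "arm_command", "kwargs": {"commands": [[[-0.35, 0, 0], [0, 0, 0], 1], [[-0.35, 0, 0.15], [0, 0, 0], 1], [[-0.35, 0, 0.25], [0, 0, 0], 1]]}}

```text
clock: 14.85
tcp_pos: [0.4945, -0.0017, 0.0375]
eef_rot: [-179.5, 0.0, 79.7]
contact_force: [-3.5, -4.9, 4.9]
gripper_width: 0.0553
grip_force: 27.4
```

Call:
{"fn": "arm_command", "kwargs": {"commands": [[[0, 0, 0], [0, 0, 0], -0.35], [[0, 0, 0], [0, 0, 0], -0.42], [[0, 0, 0], [0, 0, 0], -0.48], [[0, 0, 0], [0, 0, 0], -0.5]]}}

```text
clock: 15.35
tcp_pos: [0.4945, -0.0009, 0.037]
eef_rot: [-179.5, -0.1, 79.7]
contact_force: [0.1, 0.4, 0.1]
gripper_width: 0.0636
grip_force: 0.0
```

Lemon released against the block. I lift clear and plan the tilted (45°) pose, with the fingers spread along the lemon's length.

Call:
{"fn": "arm_command", "kwargs": {"commands": [[[0, 0, -5], [0, 0, 0], -0.5], [[0, 0, -9], [0, 0, 0], -0.5], [[0, 0, -12], [0, 0, 0], -0.5], [[0, 0, -12], [0, 0, 0], 0]]}}

```text
clock: 15.85
tcp_pos: [0.497, -0.0015, 0.1602]
eef_rot: [-179.8, -0.1, 79.7]
contact_force: [0.6, -0.6, 1.0]
gripper_width: 0.0468
grip_force: 0.0
```

```bash
cat >> h.py <<'E'
def tipgo(x,y,z,phi=45,reach=-.020):
    q=Ro.from_euler('xyz',[180,-phi,-10.3],degrees=True); P=np.array(bw(x/1e3,y/1e3,z/1e3))-reach*q.as_matrix()[:,2]
    print('tip',x,y,z,'tcp',P.round(4)); go(P,[180,-phi,-10.3])
def tipnow(reach=-.020):
    s=bot.state(); q=Ro.from_euler('xyz',s['eef_rot'],degrees=True).as_matrix(); f=s['contact_force']
    print('tip board mm',wb(s['tcp_pos']+reach*q[:,2]),'F board',*(Rb.T@f[:2]).round(1),f[2].round(1),'w',s['gripper_width'],s['eef_rot'],s['clock'])
E
python3 - <<'E'
from h import *
tipgo(-75,2,90)
s=bot.state(); print(s['joint_positions'])
c=cam('scene'); print(lem(c,.069,225,300,165,225,110))
w=cam('wrist'); print(lem(w,.069))
from ptr import ptr; ptr(c)
E
```

```text
tip -75 2 90 tcp [0.4525 0.0048 0.1159]
shift [-0.18 -4.48  4.45] turn [-0.617  0.615  1.481] rows>= 9.200918249584864
[ -4.16757635 -10.8186334   91.34017139   0.10833951  99.65389051
   6.1580352 ]
px (250, 186, 18, 17) [258.7 194.2] [16.1 17.9] 54.1
rect 497.9294128417969 -1.0832862854003906 111.967529296875 60.22499084472656 115.15128517150879 ell [ 4.966e+02 -1.000e-01] [ 60.6 116.2] 110.78607559204102
[0.49597827 0.00147241 0.069     ]
px (216, 135, 75, 105) [252.6 188. ] [ 74.4 100.5] 2.2
rect 495.25653076171875 -1.514434814453125 66.88291931152344 65.65447235107422 32.15869140625 ell [495.2  -1.5] [56.5 79.2] 77.45707702636719
[4.95528976e-01 1.86377760e-04 6.90000000e-02]
red 5 [266.2 212.4] z 0.04 r 0.09493184840438139 az 138.87585031621464
red 5 [266.2 212.4] z 0.016 r 0.06331810063048156 az 153.13354291066847
red 8 [268.5 221. ] z 0.016 r 0.11372142651207766 az 139.5289409589797
```

Call:
{"fn": "arm_command", "kwargs": {"commands": [[[-0.2, -4.5, 0], [-0.617, 0.615, 1.481], 0.4], [[-0.2, -4.5, 0], [-0.617, 0.615, 1.481], 0.4], [[-0.2, -4.5, 0], [-0.617, 0.615, 1.481], 0.4], [[-0.2, -4.5, 0], [-0.617, 0.615, 1.481], 0.4], [[-0.2, -4.5, 0], [-0.617, 0.615, 1.481], 0.4], [[-0.2, -4.5, 0], [-0.617, 0.615, 1.481], 0.4], [[-0.2, -4.5, 0], [-0.617, 0.615, 1.481], 0.4], [[-0.2, -4.5, 0], [-0.617, 0.615, 1.481], 0.4], [[-0.2, -4.5, 0], [-0.617, 0.615, 1.481], 0.4], [[-0.2, -4.5, 0], [-0.617, 0.615, 1.481], 0.4], [[-0.2, -4.5, 1], [-0.617, 0.615, 1.481], 0.4], [[-0.2, -4.5, 1], [-0.617, 0.615, 1.481], 0.4]]}}

```text
clock: 17.45
tcp_pos: [0.5137, 0.021, 0.1446]
eef_rot: [178.4, -42.1, -10.1]
contact_force: [-1.3, -0.1, 0.4]
gripper_width: 0.0258
grip_force: 0.0
```

Run:
```python
from h import *
tipnow(); print(bot.state()['joint_positions'])
tipgo(-75,2,45); tipgo(-63,2,22); tipgo(-55,2,22)
```

```text
tip board mm [np.float64(-16.9), np.float64(29.3), np.float64(119.4)] F board -1.3 -0.3 0.4 w 0.025769321595000852 [178.3964338  -42.13723451 -10.13338658] 17.45
[  7.97059606 -48.96911878 128.1950167  -15.52880413  61.3734694
 111.29640638]
tip -75 2 45 tcp [0.4525 0.0048 0.0709]
shift [-9.21  2.62  1.69] turn [0.026 0.05  0.003] rows>= 1.5553466606951827
tip -63 2 22 tcp [0.4643 0.0027 0.0479]
shift [-9.86  2.55  4.2 ] turn [0.026 0.05  0.003] rows>= 1.7627742215559572
tip -55 2 22 tcp [0.4722 0.0013 0.0479]
shift [-9.27  2.54  4.73] turn [0.026 0.05  0.003] rows>= 1.7140360264065797
```

The arm stopped short because joint 2 is at its limit, so the 45° tilt does not fit here. I fit a quick kinematic model from the poses seen to choose a tilt that does.

```bash
cat > kin.py <<'E'
from h import *
from scipy.optimize import least_squares
D=[([-69.8235,5.2603,70.5737,.0017,104.2671,-3.2485],[.2384,-.5503,.2116],[-179.9,0,23.43]),
([-14.7327,-7.1685,86.9832,-.0112,100.1568,-14.5179],[.512,-.0996,.1709],[179.98,.02,89.78]),
([-4.1676,-10.8186,91.3402,.1083,99.6539,6.158],[.497,-.0015,.1602],[-179.8,-.1,79.7]),
([7.9706,-48.9691,128.195,-15.5288,61.3735,111.2964],[.5137,.021,.1446],[178.4,-42.14,-10.13])]
E=lambda a,x:Ro.from_euler(a,x,degrees=True).as_matrix()
def fk(q,p):
    a1,h0,l2,e,l3,L=p; A=E('z',q[0]); B=A@E('y',q[1]); F=B@E('y',q[2]); G=F@E('z',q[3])@E('y',q[4])
    return A@[a1,0,h0]+B@[0,0,l2]+F@[e,0,l3]+G@[0,0,L], G@E('z',q[5])
f=least_squares(lambda p:np.concatenate([(fk(q,p)[0]-x) for q,x,_ in D]+[1e-4*(np.array(p)-.2)]),[.1,.3,.4,0,.45,.25])
P=f.x
lo=np.array([-164.24,-49.07,9.68,-86.29,3.28,-151.56]);hi=np.array([164.24,125.15,141.18,266.29,154.24,151.56])
off=np.linalg.inv(fk(D[0][0],P)[1])@E('xyz',D[0][2])
def ik(x,rpy,q0=D[3][0]):
    T=E('xyz',rpy)
    def g(q):
        p,R=fk(q,P); return np.r_[(p-x)*10,Ro.from_matrix(T.T@R@off).as_rotvec()]
    r=least_squares(g,np.clip(q0,lo+.5,hi-.5),bounds=(lo,hi)); return r.x,np.linalg.norm(r.fun)
E
python3 - <<'E'
from kin import *
np.set_printoptions(precision=3,suppress=True)
print(P,f.cost**.5,off)
for q,x,r in D: print(fk(q,P)[0]-x, Ro.from_matrix(fk(q,P)[1]@off@E('xyz',r).T).as_rotvec())
for phi in(45,35,30,25,20):
    R=E('xyz',[180,-phi,-10.3])
    for t in((-.063,.002,.022),(-.030,.002,.05),(-.02,.002,.055)):
        x=np.array(bw(*t))+.02*R[:,2]; print(phi,t,*ik(x,[180,-phi,-10.3]))
E
```

```text
[-0.032  0.562  0.245  0.511  0.5    0.222] 0.04198370655933527 [[ 0. -1. -0.]
 [ 1.  0. -0.]
 [ 0. -0.  1.]]
[-0.032 -0.013 -0.001] [-0.  0.  0.]
[-0.009 -0.033 -0.003] [-0. -0.  0.]
[ 0.    -0.034 -0.001] [-0. -0. -0.]
[-0.002 -0.002  0.005] [-0.  0. -0.]
45 (-0.063, 0.002, 0.022) [  5.672 -11.64  112.655 -19.032  36.634 116.916] 1.1689067218605337e-11
45 (-0.03, 0.002, 0.05) [  4.155 -14.297 111.087 -15.866  40.217 112.579] 2.125615918767336e-15
45 (-0.02, 0.002, 0.055) [  3.75  -13.156 109.444 -15.298  40.593 111.772] 6.089833432810946e-15
35 (-0.063, 0.002, 0.022) [  4.411 -13.851 111.415 -11.152  48.863 109.531] 1.4735636688139713e-09
35 (-0.03, 0.002, 0.05) [  3.111 -14.916 108.74   -9.679  52.308 107.009] 9.571388405863206e-12
35 (-0.02, 0.002, 0.055) [  2.761 -13.572 106.955  -9.381  52.684 106.482] 1.134698139962005e-11
30 (-0.063, 0.002, 0.022) [  3.797 -13.153 109.558  -8.588  54.646 107.267] 9.668648611800396e-13
30 (-0.03, 0.002, 0.05) [  2.597 -13.693 106.517  -7.56   58.023 105.24 ] 7.608379129224984e-13
30 (-0.02, 0.002, 0.055) [  2.272 -12.348 104.727  -7.34   58.423 104.794] 1.5204509188806792e-12
25 (-0.063, 0.002, 0.022) [  3.202 -11.533 107.078  -6.529  60.218 105.535] 1.0925376041086151e-11
25 (-0.03, 0.002, 0.05) [  2.096 -11.715 103.786  -5.816  63.553 103.867] 7.470053903676608e-15
25 (-0.02, 0.002, 0.055) [  1.795 -10.408 102.013  -5.656  63.987 103.482] 1.5437133672115788e-10
20 (-0.063, 0.002, 0.022) [  2.633  -9.217 104.131  -4.822  65.623 104.175] 2.085041198255758e-13
20 (-0.03, 0.002, 0.05) [  1.614  -9.167 100.672  -4.34   68.94  102.78 ] 1.5643101923854743e-10
20 (-0.02, 0.002, 0.055) [  1.335  -7.915  98.927  -4.226  69.411 102.443] 7.873696000988929e-14
```

```bash
sed -i "s/a1,h0,l2,e,l3,L=p;/a1,h0,l2,e,l3,L,s=p;/; s/A@\[a1,0,h0\]/A@[a1,s,h0]/; s/\[.1,.3,.4,0,.45,.25\])/[.1,.3,.4,0,.45,.25,.03])/" kin.py
sed -i "s/1e-4\*(np.array(p)-.2)/2e-5*(np.array(p)-[.1,.3,.4,0,.45,.25,.03])/" kin.py
python3 - <<'E'
from kin import *
np.set_printoptions(precision=3,suppress=True)
print(P)
for q,x,r in D: print(fk(q,P)[0]-x)
for phi in(45,35,30,25):
    R=E('xyz',[180,-phi,-10.3])
    for t in((-.063,.002,.022),(-.030,.002,.05),(-.02,.002,.055)):
        x=np.array(bw(*t))+.02*R[:,2]; print(phi,t,*ik(x,[180,-phi,-10.3]))
E
```

```text
[-0.     0.158  0.372  0.098  0.559  0.359  0.034]
[ 0. -0. -0.]
[ 0.  0. -0.]
[-0.  0. -0.]
[-0. -0.  0.]
45 (-0.063, 0.002, 0.022) [ 11.169 -49.07  136.146 -22.24   62.407 119.424] 0.2040963691625075
45 (-0.03, 0.002, 0.05) [  5.196 -49.07  134.274 -15.586  57.811 110.795] 0.11635513246878901
45 (-0.02, 0.002, 0.055) [  3.718 -49.07  134.272 -13.903  55.862 108.74 ] 0.08606261721170098
35 (-0.063, 0.002, 0.022) [  2.712 -49.07  134.242  -9.284  64.623 105.255] 0.07170400986934691
35 (-0.03, 0.002, 0.05) [  0.031 -47.321 131.708  -6.741  61.213 101.754] 1.9805625935198694e-10
35 (-0.02, 0.002, 0.055) [ -0.31  -45.08  130.025  -6.557  60.618 101.442] 1.1604804884735262e-13
30 (-0.063, 0.002, 0.022) [  0.323 -49.039 133.809  -5.802  65.761 101.619] 1.0232385129174394e-07
30 (-0.03, 0.002, 0.05) [ -0.781 -41.955 127.213  -5.228  65.168 100.467] 1.897992882596844e-12
30 (-0.02, 0.002, 0.055) [ -1.072 -39.909 125.544  -5.086  64.767 100.186] 1.3095258877303042e-10
25 (-0.063, 0.002, 0.022) [ -0.573 -43.132 129.32   -4.381  69.176 100.395] 4.904002573120741e-12
25 (-0.03, 0.002, 0.05) [ -1.509 -36.732 122.787  -3.961  69.242  99.388] 7.769535266456897e-15
25 (-0.02, 0.002, 0.055) [ -1.759 -34.841 121.118  -3.855  69.003  99.138] 3.996265767775044e-15
```

Run:
```python
from kin import *
np.set_printoptions(precision=3,suppress=True)
R=E('xyz',[180,-25,-10.3])
for t in((-.068,.002,.08),(-.068,.002,.024),(-.038,.002,.024)):
    print(*ik(np.array(bw(*t))+.02*R[:,2],[180,-25,-10.3],[-1,-40,125,-5,67,100]))
tipgo(-68,2,80,25)
```

```text
[ -0.414 -44.849 124.382  -4.292  75.824 100.033] 7.481852608000161e-11
[ -0.414 -44.317 129.762  -4.431  69.93  100.503] 8.316336827714221e-10
[ -1.299 -37.701 126.015  -4.119  67.002  99.785] 3.1219171609690562e-09
tip -68 2 80 tcp [0.454 0.005 0.102]
shift [-7.03  2.68 -0.52] turn [ 0.026 -0.299 -0.002] rows>= 1.6078243966114558
```

Call:
{"fn": "arm_command", "kwargs": {"commands": [[[-7, 2.7, -0.5], [0.026, -0.3, 0], 0.4], [[-7, 2.7, -0.5], [0.026, -0.3, 0], 0.4], [[-7, 2.7, -0.5], [0.026, -0.3, 0], 0.4], [[-7, 2.7, -0.5], [0.026, -0.3, 0], 0.4], [[-7, 2.7, -0.5], [0.026, -0.3, 0], 0.4]]}}

```text
clock: 18.08
tcp_pos: [0.4552, 0.0049, 0.1047]
eef_rot: [-179.8, -25.3, -10.5]
contact_force: [-0.0, -0.2, 0.9]
gripper_width: 0.0253
grip_force: 0.0
```

Run:
```python
from h import *
tipnow(); print(bot.state()['joint_positions'])
tipgo(-68,2,24,25); tipgo(-56,2,24,25)
```

```text
tip board mm [np.float64(-66.7), np.float64(2.5), np.float64(82.8)] F board -0.0 -0.2 0.9 w 0.025337316407545326 [-179.83961881  -25.28203373  -10.5109734 ] 18.075
[ -0.40272902 -44.87367581 124.18074434  -4.2716482   75.76774425
 100.20743519]
tip -68 2 24 tcp [0.4538 0.0046 0.0459]
shift [-2.64  0.06  5.26] turn [-0.001 -0.005 -0.003] rows>= 0.9412546415496565
tip -56 2 24 tcp [0.4656 0.0025 0.0459]
shift [-1.55  0.06  5.77] turn [-0.001 -0.005 -0.003] rows>= 0.9561856657892299
```

Call:
{"fn": "arm_command", "kwargs": {"commands": [[[-1.3, 0.05, 2.6], [0, 0, 0], 0.4], [[-2.64, 0.05, 5.25], [0, 0, 0], 0.4], [[-2.64, 0.05, 5.25], [0, 0, 0], 0.4], [[-2.1, 0.05, 5.5], [0, 0, 0], 0.4], [[-1.55, 0.05, 5.76], [0, 0, 0], 0.4], [[-1.0, 0.05, 6.02], [0, 0, 0], 0.4], [[-0.75, 0.05, 6.13], [0, 0, 0], 0.4]]}}

```text
clock: 18.95
tcp_pos: [0.4749, 0.0008, 0.047]
eef_rot: [-179.8, -25.3, -10.6]
contact_force: [-1.0, 1.7, 2.7]
gripper_width: 0.0253
grip_force: 1.1
```

Run:
```python
from h import *
tipnow(); c=cam('scene'); lem(c,.069,225,300,165,225,110)
```

```text
tip board mm [np.float64(-46.6), np.float64(2.0), np.float64(25.1)] F board -1.3 1.5 2.7 w 0.025294919597435614 [-179.80759025  -25.26818121  -10.5615436 ] 18.95
px (249, 185, 16, 18) [257.2 193.2] [15.7 18.1] 25.2
rect 505.9551696777344 -0.8317184448242188 117.72474670410156 53.216957092285156 118.63794326782227 ell [504.3  -3.9] [ 56.8 123.5] 111.45106315612793
```

Call:
{"fn": "arm_command", "kwargs": {"commands": [[[0.27, 0, 0.13], [0, 0, 0], 0.4], [[0.54, 0, 0.25], [0, 0, 0], 0.4], [[0.72, 0, 0.34], [0, 0, 0], 0.4]]}}

```text
clock: 19.38
tcp_pos: [0.4821, -0.0007, 0.0461]
eef_rot: [-179.8, -25.2, -10.5]
contact_force: [-1.5, 0.9, 2.6]
gripper_width: 0.026
grip_force: 1.1
```

Call:
{"fn": "arm_command", "kwargs": {"commands": [[[0.18, 0, 0.08], [0, 0, 0], 0.4], [[0.27, 0, 0.13], [0, 0, 0], 0.4]]}}

```text
clock: 19.62
tcp_pos: [0.4849, -0.0013, 0.0459]
eef_rot: [-179.8, -25.2, -10.5]
contact_force: [-1.2, -0.0, 1.2]
gripper_width: 0.0259
grip_force: 0.8
```

Run:
```python
from ptr import *
tipnow(); c=cam('scene'); lem(c,.069,225,300,165,225,110); ptr(c)
```

```text
tip board mm [np.float64(-36.3), np.float64(1.7), np.float64(24.0)] F board -1.2 -0.3 1.2 w 0.02586040701813426 [-179.8449  -25.206   -10.5476] 19.625
px (247, 184, 15, 17) [254.7 191.9] [15.3 18.2] 27.4
rect 518.3916625976562 -6.288494110107422 113.27507019042969 50.12071990966797 115.77557754516602 ell [516.   -8.2] [ 56. 124.] 110.84212303161621
red 8 [265.75  211.875] z 0.04 r 0.09135405900673894 az 138.7987262258233
red 8 [265.75  211.875] z 0.016 r 0.059730205061217526 az 153.8843638615047
```

Call:
{"fn": "arm_command", "kwargs": {"commands": [[[0.18, 0, 0.08], [0, 0, 0], 0.4], [[0.27, 0, 0.13], [0, 0, 0], 0.4]]}}

```text
clock: 19.92
tcp_pos: [0.4879, -0.0018, 0.0459]
eef_rot: [-179.8, -25.2, -10.5]
contact_force: [-1.1, 0.6, 1.9]
gripper_width: 0.0259
grip_force: 0.6
```

Call:
{"fn": "arm_command", "kwargs": {"commands": [[[0.18, 0, 0.08], [0, 0, 0], 0.4], [[0.27, 0, 0.13], [0, 0, 0], 0.4]]}}

```text
clock: 20.18
tcp_pos: [0.4909, -0.0023, 0.046]
eef_rot: [-179.8, -25.2, -10.5]
contact_force: [-2.3, -0.5, -0.1]
gripper_width: 0.0257
grip_force: 0.5
```

Run:
```python
from ptr import *
tipnow(); c=cam('scene'); lem(c,.069,225,300,165,225,110); ptr(c); w=cam('wrist'); lem(w,.069)
```

```text
tip board mm [np.float64(-30.3), np.float64(1.8), np.float64(24.0)] F board -2.2 -0.9 -0.1 w 0.02567550006144798 [-179.8343  -25.2132  -10.5493] 20.175
px (245, 183, 16, 18) [253.4 191.7] [15.4 18.2] 30.6
rect 524.8096923828125 -6.346382141113281 119.28282928466797 53.172733306884766 119.1317195892334 ell [520.8  -7.4] [ 56.5 123.7] 110.64127540588379
red 7 [266. 212.] z 0.04 r 0.09238002443661283 az 139.10333535223307
red 7 [266. 212.] z 0.016 r 0.06087811311036978 az 154.08498508963459
px (170, 115, 181, 131) [260.2 180.2] [126.9 176.8] 100.8
rect 517.7987670898438 -9.39327621459961 67.72055053710938 67.2338638305664 22.677513122558594 ell [517.5  -9.6] [58.8 80.5] 68.18603515625
```

Call:
{"fn": "arm_command", "kwargs": {"commands": [[[0.18, 0, 0.08], [0, 0, 0], 0.4], [[0.27, 0, 0.13], [0, 0, 0], 0.4]]}}

```text
clock: 20.52
tcp_pos: [0.4922, -0.0027, 0.0456]
eef_rot: [-179.9, -25.0, -10.6]
contact_force: [-18.7, 3.0, 10.5]
gripper_width: 0.0261
grip_force: 9.2
```

Call:
{"fn": "arm_command", "kwargs": {"commands": [[[0.18, 0, 0.08], [0, 0, 0], 0.4], [[0.27, 0, 0.13], [0, 0, 0], 0.4]]}}

```text
clock: 20.78
tcp_pos: [0.4927, -0.0029, 0.0449]
eef_rot: [-179.9, -24.6, -10.6]
contact_force: [-39.6, 5.1, 21.7]
gripper_width: 0.0257
grip_force: 19.7
```

Run:
```python
from ptr import *
tipnow(); c=cam('scene'); lem(c,.069,225,300,165,225,110); ptr(c); w=cam('wrist'); lem(w,.069)
```

```text
tip board mm [np.float64(-28.2), np.float64(1.6), np.float64(23.1)] F board -39.9 -2.1 21.7 w 0.02565076150945325 [-179.8851  -24.5924  -10.5575] 20.775
px (245, 183, 15, 18) [252.8 191.8] [14.4 18.2] 18.3
rect 526.0572509765625 -6.063117980957031 119.74134826660156 49.97307205200195 117.44267272949219 ell [522.5  -5.4] [ 52.  126.3] 111.67415428161621
red 8 [265.875 212.125] z 0.04 r 0.09295222628756432 az 138.65887190255964
red 8 [265.875 212.125] z 0.016 r 0.06125777850820538 az 153.27433700676553
px (169, 116, 183, 133) [259.6 182.7] [127.9 178.9] 100.3
rect 518.2626953125 -9.674747467041016 68.03939819335938 66.80062866210938 24.43639373779297 ell [518.1  -9.6] [58.6 80.7] 68.86332702636719
```

The lemon is at the fence, but the push was stiffer than wanted (40 N). I back off at once and look.

Call:
{"fn": "arm_command", "kwargs": {"commands": [[[-0.55, 0, -0.26], [0, 0, 0], 0.4], [[-0.72, 0, -0.34], [0, 0, 0], 0.4], [[-0.72, 0, -0.34], [0, 0, 0], 0.4]]}}

```text
clock: 21.25
tcp_pos: [0.4891, -0.002, 0.0461]
eef_rot: [-179.8, -25.3, -10.5]
contact_force: [0.4, 0.2, -1.0]
gripper_width: 0.0255
grip_force: 0.0
```

Run:
```python
from ptr import *
tipnow(); w=cam('wrist'); lem(w,.069); I=w['img'].copy()
def L(a,b,col):
    p=[tuple(int(v) for v in proj(w,bw(*q))[0]) for q in(a,b)]; cv2.line(I,*p,col,1); print(p)
L((.03,-.016,.045),(.03,.076,.045),(255,0,255)); L((-.023,.045,.04),(.029,.045,.04),(0,255,255)); L((.03,-.016,0),(.03,.076,0),(0,255,0)); L((.001,-.038,.029),(.001,.045,.029),(255,0,0))
t=cam('top'); c=cam('scene')
B=cv2.resize(c['img'][165:225,225:305],(448,336),interpolation=cv2.INTER_CUBIC)
A=np.hstack([cv2.resize(I,(448,336)),B[:,48:400]]); cv2.imwrite('pics/c6.png',A[:,:,::-1])
```

```text
tip board mm [np.float64(-32.1), np.float64(1.8), np.float64(24.2)] F board 0.3 0.3 -1.0 w 0.02553126624281361 [-179.8281  -25.2599  -10.5461] 21.25
px (171, 110, 181, 130) [260.9 175.1] [126.  176.4] 100.4
rect 518.1417236328125 -9.923084259033203 67.966552734375 67.25428009033203 24.0056095123291 ell [517.9  -9.9] [58.8 80.6] 68.64720153808594
[(296, 109), (77, 110)]
[(150, 237), (155, 116)]
[(286, 141), (119, 142)]
[(342, 184), (159, 184)]
```

View pics/c6.png

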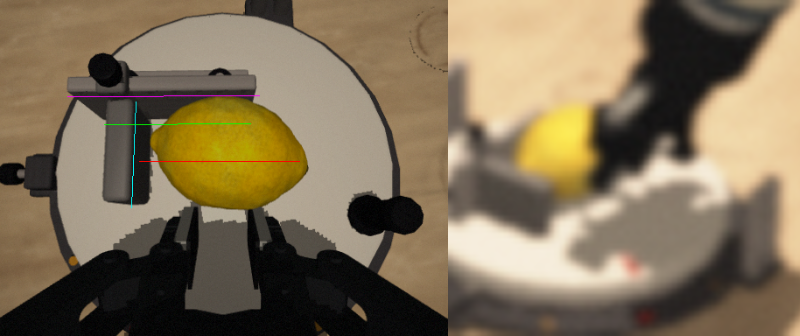

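The view shows the lemon touching the fence but turned about 10°: left tip (152,142), right tip (308,170). It is also about 5 mm short of the block face (projected at x≈140). I nudge it along the fence from its free end with shut fingers.

Run:
```python
from h import *
for t in((-50,0,60),(-50,-64,60),(-3,-64,60),(-3,-64,26),(-3,-54,26)): tipgo(*t,25)
```

```text
tip -50 0 60 tcp [ 0.4711 -0.0006  0.0819]
shift [-0.09  0.18 -4.  ] turn [-0.001 -0.004 -0.004] rows>= 0.6414577338482043
tip -50 -64 60 tcp [ 0.4597 -0.0635  0.0819]
shift [-0.07  6.58 -4.01] turn [-0.001 -0.004 -0.004] rows>= 1.2325897818448683
tip -3 -64 60 tcp [ 0.5059 -0.0719  0.0819]
shift [ 4.18  6.56 -2.01] turn [-0.001 -0.004 -0.004] rows>= 1.2857707703971857
tip -3 -64 26 tcp [ 0.5059 -0.0719  0.0479]
shift [2.73 6.57 1.07] turn [-0.001 -0.004 -0.004] rows>= 1.1514144304966134
tip -3 -54 26 tcp [ 0.5077 -0.0621  0.0479]
shift [2.73 5.57 1.07] turn [-0.001 -0.004 -0.004] rows>= 1.007184168458861
```

Call:
{"fn": "arm_command", "kwargs": {"commands": [[[-0.1, 0.2, -4], [0, 0, 0], 1], [[-0.1, 3.5, -4], [0, 0, 0], 1], [[-0.1, 6.6, -4], [0, 0, 0], 1], [[4.2, 6.6, -2], [0, 0, 0], 1], [[4.2, 6.6, -2], [0, 0, 0], 1], [[2.7, 6.6, 1.1], [0, 0, 0], 1], [[2.7, 6.6, 1.1], [0, 0, 0], 1], [[2.7, 6, 1.1], [0, 0, 0], 1], [[2.7, 5.6, 1.1], [0, 0, 0], 1]]}}

```text
clock: 22.52
tcp_pos: [0.5082, -0.0619, 0.0496]
eef_rot: [-179.8, -25.4, -10.5]
contact_force: [0.2, 0.1, -0.3]
gripper_width: -0.0001
grip_force: 0.0
```

Call:
{"fn": "arm_command", "kwargs": {"commands": [[[0, -0.2, 0], [0, 0, 0], 1], [[0, -0.4, 0], [0, 0, 0], 1]]}}

```text
clock: 22.78
tcp_pos: [0.5087, -0.0586, 0.0489]
eef_rot: [-179.9, -25.4, -10.5]
contact_force: [-0.6, -2.6, 3.5]
gripper_width: -0.0003
grip_force: 1.8
```

Run:
```python
from h import *
tipnow(-.0187)
```

```text
tip board mm [np.float64(-2.2), np.float64(-50.4), np.float64(25.8)] F board -0.2 -2.7 3.5 w -0.00028263957048873227 [-179.88601247  -25.3577758   -10.5194828 ] 22.775
```

Call:
{"fn": "arm_command", "kwargs": {"commands": [[[0, -0.12, 0], [0, 0, 0], 1], [[0, -0.25, 0], [0, 0, 0], 1]]}}

```text
clock: 23.02
tcp_pos: [0.5092, -0.0564, 0.0487]
eef_rot: [-179.9, -25.4, -10.6]
contact_force: [-0.7, -3.6, 5.7]
gripper_width: -0.0001
grip_force: 3.1
```

Call:
{"fn": "arm_command", "kwargs": {"commands": [[[0, -0.12, 0], [0, 0, 0], 1], [[0, -0.2, 0], [0, 0, 0], 1]]}}

```text
clock: 23.28
tcp_pos: [0.5096, -0.0545, 0.0487]
eef_rot: [-179.9, -25.4, -10.6]
contact_force: [-0.7, -3.9, 6.1]
gripper_width: -0.0001
grip_force: 3.1
```

Run:
```python
from h import *
tipnow(-.0187); w=cam('wrist'); lem(w,.069)
```

```text
tip board mm [np.float64(-2.1), np.float64(-46.2), np.float64(25.6)] F board 0.1 -4.0 6.1 w -9.813152349869588e-05 [-179.87811437  -25.35347584  -10.5563159 ] 23.275
px (48, 177, 180, 131) [135.6 243.8] [132.1 177.7] 93.4
rect 520.1107788085938 -2.6805191040039062 78.4031753540039 57.247520446777344 89.76290893554688 ell [518.1  -1.7] [58.4 79.9] 72.22511291503906
```

```bash
cat >> h.py <<'E'
def gap():
    w=cam('wrist')
    h=cv2.cvtColor(w['img'],cv2.COLOR_RGB2HSV); m=((h[...,1]>190)&(h[...,0]>17)&(h[...,0]<34)&(h[...,2]>60)).astype(np.uint8)
    m=cv2.morphologyEx(m,cv2.MORPH_CLOSE,np.ones((7,7),np.uint8)); cs,_=cv2.findContours(m,0,1); g=max(cs,key=cv2.contourArea)[:,0]
    l=g[g[:,0].argmin()]; r=g[g[:,0].argmax()]
    for n,p in(('+y tip',l),('-y tip',r)): print(n,p,wb(onz(w,*p,.069)))
    print('face px',proj(w,bw(.001,.045,.029)),'ell',cv2.fitEllipse(g.reshape(-1,1,2)))
E
python3 -c "
from h import *
gap()"
```

```text
+y tip [ 48 224] [np.float64(13.0), np.float64(47.3), np.float64(29.0)]
-y tip [227 247] [np.float64(2.4), np.float64(-33.6), np.float64(29.0)]
face px [[ 50.58827458 251.04480588]] ell ((134.35275268554688, 240.83448791503906), (124.83967590332031, 177.22061157226562), 88.40399169921875)
```

Run:
```python
from h import *
for t in((-2,-60,26),(-2,-60,64),(-58,-60,64),(-58,3,64),(-58,3,24),(-34,3,24)): tipgo(*t,25)
```

```text
tip -2 -60 26 tcp [ 0.5076 -0.0682  0.0479]
shift [0.02 1.39 0.09] turn [-0.    -0.006 -0.004] rows>= 0.22243870888172798
tip -2 -60 64 tcp [ 0.5076 -0.0682  0.0859]
shift [ 1.65  1.38 -3.34] turn [-0.    -0.006 -0.004] rows>= 0.635869433378815
tip -58 -60 64 tcp [ 0.4525 -0.0582  0.0859]
shift [-3.41  1.4  -5.74] turn [-0.    -0.006 -0.004] rows>= 1.09168034034221
tip -58 3 64 tcp [0.4638 0.0038 0.0859]
shift [-3.44 -4.9  -5.74] turn [-0.    -0.006 -0.004] rows>= 1.3268010125760423
tip -58 3 24 tcp [0.4638 0.0038 0.0459]
shift [-5.15 -4.89 -2.12] turn [-0.    -0.006 -0.004] rows>= 1.186319351487327
tip -34 3 24 tcp [ 0.4874 -0.0005  0.0459]
shift [-2.98 -4.9  -1.1 ] turn [-0.    -0.006 -0.004] rows>= 0.9344907810017338
```

Call:
{"fn": "arm_command", "kwargs": {"commands": [[[0, 1.4, 0.1], [0, 0, 0], 1], [[0, 1.4, 0.1], [0, 0, 0], 1], [[1.6, 1.4, -3.3], [0, 0, 0], 1], [[-3.4, 1.4, -5.7], [0, 0, 0], 1], [[-3.4, 1.4, -5.7], [0, 0, 0], 0.15], [[-3.4, -4.9, -5.7], [0, 0, 0], 0.15], [[-3.4, -4.9, -5.7], [0, 0, 0], 0.15], [[-5.15, -4.9, -2.1], [0, 0, 0], 0.15], [[-5.15, -4.9, -2.1], [0, 0, 0], 0.15], [[-3, -4.9, -1.1], [0, 0, 0], 0.15], [[-3, -4.9, -1.1], [0, 0, 0], 0.15]]}}

```text
clock: 24.75
tcp_pos: [0.4875, -0.0007, 0.0458]
eef_rot: [-179.8, -25.2, -10.6]
contact_force: [0.7, 0.1, -0.2]
gripper_width: 0.0363
grip_force: 0.0
```

```bash
python3 -c "
from h import *
tipnow(); gap()"
```

```text
tip board mm [np.float64(-33.9), np.float64(2.8), np.float64(23.9)] F board 0.7 0.2 -0.2 w 0.0362879144502295 [-179.82446432  -25.23018739  -10.63103109] 24.75
+y tip [160 158] [np.float64(11.7), np.float64(46.2), np.float64(29.0)]
-y tip [339 190] [np.float64(-3.6), np.float64(-35.4), np.float64(29.0)]
face px [[161.72741255 180.822503  ]] ell ((249.97772216796875, 171.5461883544922), (125.27928924560547, 172.08731079101562), 100.06742095947266)
```

Call:
{"fn": "arm_command", "kwargs": {"commands": [[[0.18, 0, 0.08], [0, 0, 0], 0.15], [[0.36, 0, 0.17], [0, 0, 0], 0.15]]}}

```text
clock: 25.05
tcp_pos: [0.4904, -0.0008, 0.0452]
eef_rot: [-179.8, -25.3, -10.6]
contact_force: [-0.4, 0.8, 0.6]
gripper_width: 0.0362
grip_force: 0.0
```

Call:
{"fn": "arm_command", "kwargs": {"commands": [[[0.09, 0, 0.04], [0, 0, 0], 0.15], [[0.18, 0, 0.08], [0, 0, 0], 0.15]]}}

```text
clock: 25.3
tcp_pos: [0.4923, -0.001, 0.0449]
eef_rot: [-179.8, -25.2, -10.5]
contact_force: [-0.1, -0.8, 0.8]
gripper_width: 0.0365
grip_force: 0.0
```

```bash
python3 -c "
from h import *
tipnow(); gap()"
```

```text
tip board mm [np.float64(-29.1), np.float64(3.3), np.float64(23.0)] F board 0.1 -0.8 0.8 w 0.03647568018019012 [-179.83042374  -25.23003256  -10.54373726] 25.3
+y tip [161 163] [np.float64(13.8), np.float64(46.0), np.float64(29.0)]
-y tip [342 198] [np.float64(-2.5), np.float64(-35.8), np.float64(29.0)]
face px [[162.10493895 190.7372781 ]] ell ((251.49417114257812, 181.21641540527344), (126.802490234375, 174.25875854492188), 99.92037200927734)
```

Call:
{"fn": "arm_command", "kwargs": {"commands": [[[0.09, 0, 0.04], [0, 0, 0], 0.15], [[0.18, 0, 0.08], [0, 0, 0], 0.15]]}}

```text
clock: 25.6
tcp_pos: [0.494, -0.0012, 0.0445]
eef_rot: [-179.8, -25.2, -10.5]
contact_force: [-3.7, 2.2, 0.3]
gripper_width: 0.0361
grip_force: 1.6
```

Call:
{"fn": "arm_command", "kwargs": {"commands": [[[0.09, 0, 0.04], [0, 0, 0], 0.15], [[0.18, 0, 0.08], [0, 0, 0], 0.15]]}}

```text
clock: 25.85
tcp_pos: [0.495, -0.0011, 0.044]
eef_rot: [-179.8, -25.0, -10.5]
contact_force: [-10.1, 4.7, 3.0]
gripper_width: 0.0364
grip_force: 5.5
```

```bash
python3 -c "
from h import *
tipnow(); gap()"
```

```text
tip board mm [np.float64(-26.4), np.float64(3.7), np.float64(22.1)] F board -10.8 2.8 3.0 w 0.036373915277056745 [-179.79200472  -25.00412603  -10.53789879] 25.85
+y tip [161 169] [np.float64(13.5), np.float64(46.0), np.float64(29.0)]
-y tip [343 205] [np.float64(-3.0), np.float64(-35.4), np.float64(29.0)]
face px [[162.20741619 196.44577942]] ell ((252.201416015625, 186.55416870117188), (128.11636352539062, 175.73507690429688), 99.94316101074219)
```

```bash
python3 -c "
from h import *
s=bot.state(); F=s['contact_force'].copy(); M=s['ft_torque'].copy()
F[:2]=Rb.T@F[:2]; M[:2]=Rb.T@M[:2]; print(F,M)
# y offset (board) of the push if acting at TCP-centred moment
print('y off mm',-M[2]/F[0]*1000)
from ptr import ptr; ptr(cam('scene')); ptr(cam('wrist'))
"
```

```text
[-10.78091859   2.07601379   3.27978539] [0.35812422 1.42263507 0.23125587]
y off mm 21.45047921313042
red 6 [266.     212.1667] z 0.04 r 0.09334319541560576 az 138.84233532907365
red 6 [266.     212.1667] z 0.016 r 0.061723682435376515 az 153.45615285185403
```

Call:
{"fn": "arm_command", "kwargs": {"commands": [[[-1.1, 0, -0.5], [0, 0, 0], 0.15], [[-1.1, 0, -0.5], [0, 0, 0], 1], [[-1.1, 2.6, -0.5], [0, 0, 0], 1], [[-1.1, 2.6, -0.5], [0, 0, 0], 1], [[-0.6, 2.6, -0.28], [0, 0, 0], 1], [[-0.4, 2.6, -0.19], [0, 0, 0], 1]]}}

```text
clock: 26.75
tcp_pos: [0.4877, -0.0261, 0.0449]
eef_rot: [-179.8, -25.2, -10.5]
contact_force: [0.3, 0.2, 0.1]
gripper_width: 0.0003
grip_force: 0.0
```

Call:
{"fn": "arm_command", "kwargs": {"commands": [[[0.1, 0, 0.05], [0, 0, 0], 1], [[0.25, 0, 0.12], [0, 0, 0], 1], [[0.36, 0, 0.17], [0, 0, 0], 1]]}}

```text
clock: 27.12
tcp_pos: [0.4909, -0.0271, 0.0446]
eef_rot: [-179.8, -25.2, -10.5]
contact_force: [-2.5, -0.7, 0.6]
gripper_width: -0.0001
grip_force: 1.1
```

```bash
python3 -c "
from h import *
tipnow(); gap()"
```

```text
tip board mm [np.float64(-25.8), np.float64(-22.6), np.float64(22.7)] F board -2.4 -1.1 0.6 w -0.00011436501562001362 [-179.84417932  -25.18180859  -10.52988852] 27.125
+y tip [101 174] [np.float64(12.0), np.float64(46.8), np.float64(29.0)]
-y tip [283 203] [np.float64(-1.4), np.float64(-35.2), np.float64(29.0)]
face px [[103.34591641 198.07993521]] ell ((191.71546936035156, 188.1622314453125), (128.0406951904297, 175.64161682128906), 97.96446990966797)
```

Contact, and the lemon is starting to turn straight (x difference of its tips down to 13 mm). I continue in small steps.

Call:
{"fn": "arm_command", "kwargs": {"commands": [[[0.12, 0, 0.06], [0, 0, 0], 1], [[0.25, 0, 0.12], [0, 0, 0], 1], [[0.36, 0, 0.17], [0, 0, 0], 1]]}}

```text
clock: 27.55
tcp_pos: [0.4927, -0.0286, 0.044]
eef_rot: [-180.0, -24.9, -10.5]
contact_force: [-21.8, -2.4, 10.6]
gripper_width: 0.0
grip_force: 10.1
```

Call:
{"fn": "arm_command", "kwargs": {"commands": [[[0.12, 0, 0.06], [0, 0, 0], 1], [[0.25, 0, 0.12], [0, 0, 0], 1]]}}

```text
clock: 27.8
tcp_pos: [0.4936, -0.0297, 0.0431]
eef_rot: [179.9, -24.6, -10.5]
contact_force: [-35.1, -4.4, 16.5]
gripper_width: 0.0001
grip_force: 15.8
```

```bash
python3 -c "
from h import *
tipnow(); gap()"
```

```text
tip board mm [np.float64(-22.6), np.float64(-24.6), np.float64(21.3)] F board -33.7 -10.6 16.5 w 0.00010680736952994242 [179.89095618 -24.61161809 -10.50934167] 27.8
+y tip [ 95 182] [np.float64(11.4), np.float64(46.2), np.float64(29.0)]
-y tip [282 208] [np.float64(-0.5), np.float64(-36.6), np.float64(29.0)]
face px [[ 96.3136316  205.26787031]] ell ((188.31431579589844, 194.44912719726562), (130.28125, 179.76397705078125), 94.35821533203125)
```

Call:
{"fn": "arm_command", "kwargs": {"commands": [[[-0.5, 0, -0.24], [0, 0, 0], 1], [[-1.4, 0, -0.65], [0, 0, 0], 1], [[-1.4, -2.2, -0.65], [0, 0, 0], 0.4], [[-1.4, -2.2, -0.65], [0, 0, 0], 0.4]]}}

```text
clock: 28.35
tcp_pos: [0.4866, -0.003, 0.0451]
eef_rot: [-179.8, -25.3, -10.4]
contact_force: [-0.3, 0.3, 0.0]
gripper_width: 0.0256
grip_force: 0.0
```

```bash
python3 -c "
from h import *
tipnow(); gap(); w=cam('wrist'); lem(w,.069)
from ptr import ptr; ptr(cam('scene'))
"
```

```text
tip board mm [np.float64(-34.4), np.float64(0.4), np.float64(23.2)] F board -0.3 0.3 0.0 w 0.025647606139025052 [-179.80286478  -25.28157877  -10.43888853] 28.35
+y tip [155 155] [np.float64(12.3), np.float64(46.1), np.float64(29.0)]
-y tip [336 182] [np.float64(-0.4), np.float64(-36.3), np.float64(29.0)]
face px [[156.3219346  179.17311977]] ell ((245.1616973876953, 169.77426147460938), (126.20246124267578, 172.8662109375), 97.7041015625)
px (153, 104, 182, 130) [243.5 169.7] [126.9 178.3] 96.9
rect 519.1156005859375 -3.9898834228515625 67.73931884765625 67.64714050292969 25.53244972229004 ell [519.   -4.1] [59.  81.1] 71.86653137207031
red 7 [266. 212.] z 0.04 r 0.09238002443661283 az 139.10333535223307
red 7 [266. 212.] z 0.016 r 0.06087811311036978 az 154.08498508963459
```

Yaw error is down from 11° to about 7°. The last push also pressed the lemon down, and friction held it, so I repeat lower down, below mid-height.

Call:
{"fn": "arm_command", "kwargs": {"commands": [[[0, 0, 0], [0, 0, 0], 1], [[0, 2.8, 0], [0, 0, 0], 1], [[0, 2.8, 0], [0, 0, 0], 1], [[-0.42, 2.8, 0.91], [0, 0, 0], 1], [[-0.42, 2.8, 0.91], [0, 0, 0], 1], [[0.05, 2.8, 1.12], [0, 0, 0], 1], [[0.3, 2.8, 1.25], [0, 0, 0], 1]]}}

```text
clock: 29.38
tcp_pos: [0.4899, -0.0327, 0.0349]
eef_rot: [-179.8, -25.2, -10.5]
contact_force: [-0.3, 0.3, 1.0]
gripper_width: -0.0
grip_force: 0.0
```

Call:
{"fn": "arm_command", "kwargs": {"commands": [[[0.1, 0, 0.05], [0, 0, 0], 1], [[0.2, 0, 0.09], [0, 0, 0], 1]]}}

```text
clock: 29.62
tcp_pos: [0.4916, -0.0334, 0.0347]
eef_rot: [-179.8, -25.2, -10.5]
contact_force: [0.1, -0.7, 0.5]
gripper_width: -0.0
grip_force: 0.0
```

Call:
{"fn": "arm_command", "kwargs": {"commands": [[[0.1, 0, 0.05], [0, 0, 0], 1], [[0.15, 0, 0.07], [0, 0, 0], 1]]}}

```text
clock: 29.88
tcp_pos: [0.4932, -0.0337, 0.0347]
eef_rot: [-179.8, -25.2, -10.5]
contact_force: [0.5, -0.0, 0.2]
gripper_width: 0.0
grip_force: 0.0
```

```bash
python3 -c "
from h import *
tipnow(); gap(); w=cam('wrist'); lem(w,.069)
"
```

```text
tip board mm [np.float64(-22.4), np.float64(-28.7), np.float64(12.8)] F board 0.5 0.1 0.2 w 3.375697848580563e-05 [-179.83259612  -25.22331727  -10.54904779] 29.875
+y tip [ 74 179] [np.float64(11.2), np.float64(47.3), np.float64(29.0)]
-y tip [270 208] [np.float64(-1.4), np.float64(-35.1), np.float64(29.0)]
face px [[ 77.67119001 202.94986575]] ell ((171.55747985839844, 193.33822631835938), (138.56947326660156, 189.77896118164062), 96.29547882080078)
px (74, 122, 197, 141) [171.6 193.6] [139.7 194.3] 95.6
rect 519.0450439453125 -2.5308685302734375 69.09823608398438 68.26653289794922 25.7464599609375 ell [518.8  -3. ] [59.  81.6] 71.28352355957031
```

Call:
{"fn": "arm_command", "kwargs": {"commands": [[[0.1, 0, 0.05], [0, 0, 0], 1], [[0.25, 0, 0.12], [0, 0, 0], 1]]}}

```text
clock: 30.22
tcp_pos: [0.4957, -0.0343, 0.0346]
eef_rot: [-179.8, -25.2, -10.5]
contact_force: [-2.1, -0.8, 1.5]
gripper_width: -0.0
grip_force: 1.0
```

Call:
{"fn": "arm_command", "kwargs": {"commands": [[[0.1, 0, 0.05], [0, 0, 0], 1], [[0.2, 0, 0.1], [0, 0, 0], 1]]}}

```text
clock: 30.48
tcp_pos: [0.4973, -0.035, 0.0342]
eef_rot: [-179.9, -25.1, -10.5]
contact_force: [-8.9, -2.9, 4.3]
gripper_width: -0.0003
grip_force: 4.3
```

Call:
{"fn": "arm_command", "kwargs": {"commands": [[[0.1, 0, 0.05], [0, 0, 0], 1], [[0.15, 0, 0.07], [0, 0, 0], 1]]}}

```text
clock: 30.72
tcp_pos: [0.4979, -0.0356, 0.0337]
eef_rot: [-180.0, -24.9, -10.5]
contact_force: [-15.5, -3.5, 7.0]
gripper_width: 0.0002
grip_force: 6.8
```

```bash
python3 -c "
from h import *
tipnow(); gap(); w=cam('wrist'); lem(w,.069)
"
```

```text
tip board mm [np.float64(-17.4), np.float64(-29.7), np.float64(11.8)] F board -14.6 -6.2 7.0 w 0.0001811678603888713 [-179.97391502  -24.94095497  -10.52133849] 30.725
+y tip [ 67 199] [np.float64(7.7), np.float64(47.9), np.float64(29.0)]
-y tip [270 211] [np.float64(2.4), np.float64(-36.0), np.float64(29.0)]
face px [[ 72.82284487 215.10964948]] ell ((168.17697143554688, 205.04786682128906), (140.9955291748047, 194.0675048828125), 91.32730102539062)
px (67, 133, 204, 143) [168.1 205.3] [142.  198.7] 91.6
rect 519.0585327148438 -2.7036895751953125 69.41145324707031 68.28227233886719 30.655841827392578 ell [518.8  -3.1] [59.  82.1] 75.38139343261719
```

The tips now differ by 5 mm (3.6°) with the end still at the block. One more small nudge.

Call:
{"fn": "arm_command", "kwargs": {"commands": [[[0.1, 0, 0.05], [0, 0, 0], 1], [[0.2, 0, 0.09], [0, 0, 0], 1], [[0.2, 0, 0.09], [0, 0, 0], 1]]}}

```text
clock: 31.2
tcp_pos: [0.4987, -0.0365, 0.0329]
eef_rot: [179.9, -24.8, -10.5]
contact_force: [-21.7, -4.7, 8.6]
gripper_width: 0.0003
grip_force: 9.7
```

```bash
python3 -c "
from kin import *
np.set_printoptions(precision=3,suppress=True)
tipnow(); gap(); w=cam('wrist'); lem(w,.069)
from ptr import ptr; ptr(cam('scene'))
tipgo(-60,-29,14,25); tipgo(-60,3,14,25); tipgo(-45,3,80,33); 
R=E('xyz',[180,-33,-10.3])
for t in((-.045,.003,.08),(-.022,.003,.055)): print(*ik(np.array(bw(*t))+.02*R[:,2],[180,-33,-10.3],[-1,-40,125,-5,67,100]))
"
```

```text
tip board mm [np.float64(-16.3), np.float64(-30.3), np.float64(11.1)] F board -20.6 -8.5 8.6 w 0.0002736909332436789 [179.935 -24.755 -10.508] 31.2
+y tip [ 64 200] [np.float64(8.3), np.float64(47.9), np.float64(29.0)]
-y tip [269 214] [np.float64(2.2), np.float64(-36.2), np.float64(29.0)]
face px [[ 69.843 217.778]] ell ((166.18223571777344, 207.59120178222656), (142.26361083984375, 196.40594482421875), 89.87020111083984)
px (64, 135, 206, 145) [166. 208.] [143.4 200.1] 90.5
rect 519.0379028320312 -2.847808837890625 69.84544372558594 68.36224365234375 32.56621170043945 ell [518.8  -3.1] [59.1 82. ] 76.52372741699219
red 3 [265.6667 212.3333] z 0.04 r 0.09391702412531767 az 137.93103884990114
red 3 [265.6667 212.3333] z 0.016 r 0.0619165912324728 az 151.947351774205
red 8 [268.5 221. ] z 0.016 r 0.11372142651207766 az 139.5289409589797
tip -60 -29 14 tcp [ 0.4561 -0.0273  0.0359]
shift [-3.84 -0.12 -2.09] turn [ 0.003  0.004 -0.003] rows>= 0.6994374426209786
tip -60 3 14 tcp [0.4618 0.0042 0.0359]
shift [-3.85 -3.32 -2.1 ] turn [ 0.003  0.004 -0.003] rows>= 0.8800412036587582
tip -45 3 80 tcp [0.479  0.0011 0.1032]
shift [ 0.56 -3.32 -7.49] turn [ 0.003  0.144 -0.003] rows>= 1.3136966520095847
[  0.4139 -48.7695 128.7446  -6.2878  67.5981 101.4249] 9.40516828740139e-10
[ -0.3786 -43.3787 128.4347  -6.0752  62.4622 101.1664] 1.6989041533177067e-13
```

```bash
python3 -c "
from h import *
tipgo(-60,3,40,25); tipgo(-42,3,72,30)"
```

```text
tip -60 3 40 tcp [0.4618 0.0042 0.0619]
shift [-2.76 -3.32 -4.46] turn [ 0.003  0.004 -0.003] rows>= 0.9933147143255998
tip -42 3 72 tcp [0.4811 0.0007 0.0947]
shift [ 0.39 -3.33 -6.62] turn [ 0.003  0.091 -0.003] rows>= 1.18735398009068
```

Call:
{"fn": "arm_command", "kwargs": {"commands": [[[-1, 0.05, -0.5], [0, 0, 0], 1], [[-3.8, -0.1, -2.1], [0, 0, 0], 1], [[-3.8, -0.1, -2.1], [0, 0, 0], 0.4], [[-3.8, -3.3, -2.1], [0, 0, 0], 0.4], [[-2.7, -3.3, -4.4], [0, 0, 0], 0.4], [[-2.7, -3.3, -4.4], [0, 0, 0], 0.4]]}}

```text
clock: 32.1
tcp_pos: [0.4672, 0.0052, 0.0655]
eef_rot: [-179.8, -25.5, -10.5]
contact_force: [0.9, -1.2, 0.0]
gripper_width: 0.0253
grip_force: 0.0
```

```bash
python3 -c "
from h import *
tipnow(); gap(); tipgo(-42,3,72,30)"
```

```text
tip board mm [np.float64(-55.0), np.float64(4.9), np.float64(43.6)] F board 1.1 -1.0 0.0 w 0.02525467038424746 [-179.78456719  -25.47732076  -10.5185844 ] 32.1
+y tip [176 134] [np.float64(8.6), np.float64(46.2), np.float64(29.0)]
-y tip [334 146] [np.float64(1.9), np.float64(-36.4), np.float64(29.0)]
face px [[177.90648183 148.09399547]] ell ((255.3646240234375, 139.7760467529297), (109.63496398925781, 149.6394805908203), 92.77394104003906)
tip -42 3 72 tcp [0.4811 0.0007 0.0947]
shift [ 2.7   0.15 -2.14] turn [-0.001  0.081 -0.004] rows>= 0.5512264676159196
```

The lemon stayed put: yaw error about 3°, end at the block. Now I move to the 30° tilt and make the slanting approach.

Call:
{"fn": "arm_command", "kwargs": {"commands": [[[2.7, 0.15, -2.1], [0, 0.08, 0], 0.4], [[2.7, 0.15, -2.1], [0, 0.08, 0], 0.4], [[2.7, 0.15, -2.1], [0, 0.08, 0], 0.4]]}}

```text
clock: 32.52
tcp_pos: [0.4796, 0.0004, 0.0919]
eef_rot: [-179.8, -29.6, -10.6]
contact_force: [0.3, -0.0, -0.9]
gripper_width: 0.0258
grip_force: 0.0
```

```bash
python3 -c "
from h import *
tipnow(); tipgo(-32,3,62,30); tipgo(-22,3,52,30)"
```

```text
tip board mm [np.float64(-43.2), np.float64(2.4), np.float64(69.2)] F board 0.3 0.0 -0.9 w 0.02575336914035526 [-179.83374549  -29.6363822   -10.59287586] 32.525
tip -32 3 62 tcp [ 0.4909 -0.0011  0.0847]
shift [ 0.63 -0.06  1.18] turn [-0.     0.006 -0.004] rows>= 0.21496211959917833
tip -22 3 52 tcp [ 0.5007 -0.0029  0.0747]
shift [ 1.01 -0.06  2.55] turn [-0.     0.006 -0.004] rows>= 0.4384465988614034
```

Call:
{"fn": "arm_command", "kwargs": {"commands": [[[0.63, -0.06, 1.18], [0, 0, 0], 0.4], [[0.7, -0.06, 1.45], [0, 0, 0], 0.4], [[0.78, -0.06, 1.75], [0, 0, 0], 0.4]]}}

```text
clock: 32.9
tcp_pos: [0.4952, -0.0017, 0.0811]
eef_rot: [-179.8, -29.7, -10.6]
contact_force: [-0.6, -1.0, 1.1]
gripper_width: 0.0257
grip_force: 0.0
```

Call:
{"fn": "arm_command", "kwargs": {"commands": [[[0.06, 0, 0.2], [0, 0, 0], 0.4], [[0.11, 0, 0.4], [0, 0, 0], 0.4]]}}

```text
clock: 33.15
tcp_pos: [0.4986, -0.0022, 0.0794]
eef_rot: [-179.8, -29.8, -10.6]
contact_force: [0.1, 0.7, 0.0]
gripper_width: 0.0256
grip_force: 0.0
```

Call:
{"fn": "arm_command", "kwargs": {"commands": [[[0.06, 0, 0.2], [0, 0, 0], 0.4], [[0.11, 0, 0.4], [0, 0, 0], 0.4]]}}

```text
clock: 33.4
tcp_pos: [0.5015, -0.0027, 0.0764]
eef_rot: [-179.8, -29.8, -10.6]
contact_force: [0.2, -1.0, -0.4]
gripper_width: 0.0259
grip_force: 0.0
```

Call:
{"fn": "arm_command", "kwargs": {"commands": [[[0.03, 0, 0.1], [0, 0, 0], 0.4], [[0.06, 0, 0.2], [0, 0, 0], 0.4]]}}

```text
clock: 33.65
tcp_pos: [0.5029, -0.003, 0.0749]
eef_rot: [-179.8, -29.8, -10.6]
contact_force: [0.7, -0.2, 0.0]
gripper_width: 0.0257
grip_force: 0.0
```

```bash
python3 -c "
from h import *
tipnow(); gap()"
```

```text
tip board mm [np.float64(-19.7), np.float64(3.3), np.float64(52.3)] F board 0.8 -0.1 0.0 w 0.025687204447944194 [-179.82494728  -29.80548856  -10.56323014] 33.65
+y tip [175 206] [np.float64(9.1), np.float64(46.3), np.float64(29.0)]
-y tip [329 219] [np.float64(1.8), np.float64(-36.3), np.float64(29.0)]
face px [[176.62480406 220.83530057]] ell ((252.18052673339844, 211.0521240234375), (102.50000762939453, 142.2081756591797), 92.69239807128906)
```

Call:
{"fn": "arm_command", "kwargs": {"commands": [[[0.06, 0, 0.2], [0, 0, 0], 0.4], [[0.09, 0, 0.3], [0, 0, 0], 0.4]]}}

```text
clock: 33.95
tcp_pos: [0.5052, -0.0034, 0.0727]
eef_rot: [-179.8, -29.8, -10.6]
contact_force: [-0.4, -1.0, 0.6]
gripper_width: 0.0255
grip_force: 0.4
```

Call:
{"fn": "arm_command", "kwargs": {"commands": [[[0.03, 0, 0.1], [0, 0, 0], 0.4], [[0.06, 0, 0.2], [0, 0, 0], 0.4]]}}

```text
clock: 34.2
tcp_pos: [0.5065, -0.0031, 0.0724]
eef_rot: [-179.7, -29.8, -10.6]
contact_force: [-12.8, 3.9, 10.3]
gripper_width: 0.0258
grip_force: 8.0
```

Call:
{"fn": "arm_command", "kwargs": {"commands": [[[0.03, 0, 0.1], [0, 0, 0], 0.4], [[0.03, 0, 0.1], [0, 0, 0], 0.4]]}}

```text
clock: 34.45
tcp_pos: [0.507, -0.0027, 0.0724]
eef_rot: [-179.7, -29.8, -10.6]
contact_force: [-16.9, 5.6, 13.6]
gripper_width: 0.0256
grip_force: 9.9
```

```bash
python3 -c "
from h import *
tipnow(); gap()"
```

```text
tip board mm [np.float64(-15.8), np.float64(4.2), np.float64(49.7)] F board -17.6 2.5 13.6 w 0.02556079707760364 [-179.70931674  -29.76882531  -10.56852394] 34.45
+y tip [175 211] [np.float64(9.8), np.float64(46.6), np.float64(29.0)]
-y tip [332 226] [np.float64(1.6), np.float64(-36.1), np.float64(29.0)]
face px [[177.10388967 227.54613811]] ell ((253.24063110351562, 216.4469451904297), (105.11225128173828, 142.69454956054688), 93.71411895751953)
```

The push is now 17.6 N towards the fence and 13.6 N down, slanting and firm. I hold it half a second and check that everything is steady.

Call:
{"fn": "arm_command", "kwargs": {"commands": [[[0, 0, 0], [0, 0, 0], 0.4], [[0, 0, 0], [0, 0, 0], 0.4], [[0, 0, 0], [0, 0, 0], 0.4], [[0, 0, 0], [0, 0, 0], 0.4]]}}

```text
clock: 35.0
tcp_pos: [0.507, -0.0028, 0.0724]
eef_rot: [-179.7, -29.8, -10.6]
contact_force: [-16.0, 3.8, 12.9]
gripper_width: 0.026
grip_force: 9.8
```

```bash
python3 -c "
from h import *
from ptr import ptr
tipnow(); gap(); ptr(cam('scene')); tipnow()"
```

```text
tip board mm [np.float64(-15.8), np.float64(4.2), np.float64(49.7)] F board -16.4 0.8 12.9 w 0.026047790098872415 [-179.7138  -29.7772  -10.567 ] 35.0
+y tip [175 212] [np.float64(9.3), np.float64(46.5), np.float64(29.0)]
-y tip [332 225] [np.float64(2.2), np.float64(-36.2), np.float64(29.0)]
face px [[177.0442 227.546 ]] ell ((253.28128051757812, 216.44761657714844), (105.0915298461914, 142.5836639404297), 93.7150650024414)
red 7 [266. 212.] z 0.04 r 0.09238002443661283 az 139.10333535223307
red 7 [266. 212.] z 0.016 r 0.06087811311036978 az 154.08498508963459
tip board mm [np.float64(-15.8), np.float64(4.3), np.float64(49.7)] F board -18.0 0.9 12.8 w 0.025998059465727492 [-179.7105  -29.7746  -10.5647] 35.1
```

Everything is steady: pointer at the red dot (139.1° against 139.5°), lemon at fence and block, push held. I hand it in.

```bash
python3 -c "
from rig import bot
print(bot.finish_job())"
```

```text
the job is handed in; nothing more can be done
None
```

I handed the job in with the board at the straight stop and the lemon, about 3–5° off parallel, held against fence, board and stop block by a slanting push of about 22 N (brief peaks near 40 N at the fence and 35 N on the peg while positioning).

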